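# Empty a tray of dead fan capacitors into the scrap hopper

## Task

Lift the green tray of dead capacitors off the turntable by its wooden cross bar, keeping all four in it, set it down on the black mat and let go. Then take it by the white plate at its end and tip all four capacitors into the scrap hopper, and put the empty tray back down flat on the mat. Leave the other things on the desk where they are.

Things in the scene. Friction and masses are not known exactly. Their poses are not given: they have to be found in the camera images.
- tray: Loose green metal tray, 165 long (x), 110 wide (y), walls 45 high, 3 thick, floor 4, about 0.2 kg empty. Origin: centre of its underside, z up. Pouring end -x: no wall, only a 26 ramp rising outward to 12; walls on the other three sides. It starts on the turntable, +x end against the tool caddy, so close that no finger fits behind the end plate; it lifts straight up freely.
- tray_bar: Wooden carrying bar fixed across the tray above its middle, 12 thick (x) by 110 long (y) by 14 high. Origin: its centre, 85 above the tray's underside. Axes as the tray's.
- tray_tab: White tipping plate fixed on the tray's +x end wall, 6 thick (its x), 60 wide (its y), 54 along its z. It leans outward (to the tray's +x) by 0.35 rad; its z points up along the plate. Origin: its centre, at x 88, y 0, z 66.5 in the tray's frame; free 24 below and 27 above that. Pinch it across its thickness, fingers along the plate.
- tray_lip (a point): Middle of the tray's pouring edge; in the tray's frame x -82.5, y 0, z 12. Axes as the tray's.
- turntable: Lazy-susan, locked: wooden disc 330 in diameter, top 30 above the desk. Origin: on the desk below the tray's place; the disc's centre is 55 farther along +x. Fixed on it: blue tool caddy (x 115 to 161, 130 wide, top 135 above the desk, tool handles to 155) and two small tins beside it. The tray starts at its origin with the same axes, within 5 mm.
- mat: Black rubber set-down mat fixed on the desk, 220 (x) by 160 (y), 4 thick. Origin: centre of its underside, on the desk.
- hopper: Round steel scrap hopper fixed on the desk, open funnel with its rim 150 above the desk, mouth 204 across inside, narrowing to about 120 at its floor 34 above the desk, on a 170 square base. Origin: on the desk below the middle of the mouth.
- cap0_center (a point): Centre of one of the four dead grey capacitors, loose in the tray: cylinder 28 in diameter, 40 long along its y axis, about 35 g, lying down; it can roll.
- cap1_center (a point): Centre of one of the four dead grey capacitors, loose in the tray: cylinder 28 in diameter, 40 long along its y axis, about 35 g, lying down; it can roll.
- cap2_center (a point): Centre of one of the four dead grey capacitors, loose in the tray: cylinder 28 in diameter, 40 long along its y axis, about 35 g, lying down; it can roll.
- cap3_center (a point): Centre of one of the four dead grey capacitors, loose in the tray: cylinder 28 in diameter, 40 long along its y axis, about 35 g, lying down; it can roll.
- good_capacitor: Bystander: good yellow capacitor standing upright, 34 in diameter, 63 high with its terminals. Origin: centre of its underside.
- cup: Bystander: grey ceramic cup, 76 in diameter, 80 high. Origin: centre of its underside.
- fan_clip: Bystander: orange plastic fan grille clip, 50 by 18 by 22 high. Origin: centre of its underside.
- nut_driver: Bystander: steel nut driver lying down, 190 long along its x, 20 high. Origin: on the desk about the middle of it.
- bushing: Bystander: brass bushing ring, 33 across, 14 high. Origin: centre of its underside.

How it is judged:
By the outcome, as a careful person would: the job done as asked, in the order asked, and still so for the second after the job is handed in, with the robot touching nothing.
It also fails if it takes over 72 s, if anything falls off the work surface, if the arm or the gripper's body presses on something with over 40 N, if the wrist force passes 120 N, or if a joint passes its speed limit or range.

## Robot

A 6-joint arm with a two-finger parallel gripper is mounted at the origin on the work surface. World frame = base frame: x ahead of the robot, y to its left, z up, the work surface at z = 0. Lengths are in m, angles in degrees, forces in N, time in s.
With the tool pointing down it reaches from about 0.3 to 0.75 m from the base axis. Payload 8.5 kg.
Tool frame: the origin (TCP) lies at the very end of the fingers, on their centre line; the grasp point (between the pads) lies 19 mm behind it; z points along the fingers, y is the direction in which the jaws open and shut (so a half turn about z gives the same grasp; the last joint's range is limited). The gripper opens to 85 mm and grips with 20 to 120 N. Pads are 22 mm wide; open, the fingers measure 114 mm over their backs; the gripper's body (76 mm by 85 mm) begins 54 mm behind the grasp point. The pads swing forward as they close: fully open they stand 13 mm farther back than shut.
Start: joints at [-88.596, 21.807, 74.336, -0, 83.858, -12.336], TCP at [0.131, -0.534, 0.231] pointing down, gripper open.
Joint ranges: [-178.18, 178.18], [-50.72, 133.34], [12.68, 142.11], [-81.47, 261.47], [9.98, 163.14], [-165.26, 165.26]. Speed limits (degrees/s): [136.94, 136.94, 180, 180, 180, 180].

## Interface

Orientations are given as a 3x3 rotation matrix whose columns are the frame's x, y, z axes.
In Python, from rig import status, vision, env gives the robot as it stands.
- The arm moves only by the tool send_rows, never from a script. Its argument "targets" is a list of rows, each a list of 7 numbers: the shift along the tool's x, y, z in units of 50 mm (1.0 is 50 mm), then the turn, a rotation vector about the tool's x, y, z in units of 8 degrees (1.0 is 8 degrees), then the finger opening in mm, from 0 to 85.4. A call has 1 to 5 rows; each row is the pose to reach, as a shift and turn from the pose commanded when the call began, along the tool's axes at that moment; what a row does not reach only later rows make up. A row lasts 1/8 s, in which the tool goes at most 62.5 mm and 10.7 degrees, less where a joint would pass 70% of its speed; a pose out of reach is approached as far as the arm can. A call with a gripper value outside its range is refused whole. The fingers move at their own pace and stop on an object; "grip_force" is the grip in N (left out, the last holds). Time passes only in rows, so rows that repeat a pose let the fingers close. It gives the time, the measured TCP pose, the force and the opening at its end, in the units of the state.
- status.observe(): the state, without advancing time (a new reading comes with each control period).
- vision.get_image(name): name is "scene" or "top" or "wrist"; returns (picture, depth): 384x512x3 uint8, red, green, blue; 384x512 float32, m along the optical axis (not along the pixel's ray), 0 where there is no reading.
- vision.camera_model(name): a dict with "camera_matrix" (3x3 intrinsics, pixels), "dist" ([k1, k2, p1, p2, k3] as OpenCV has them; the pictures are not rectified), "view" (4x4, takes a point from world to camera coordinates); the wrist camera has in their place "T_tool_cam" (4x4, takes a point from camera to tool coordinates, whose origin is the TCP and whose axes are the flange's). Camera axes: x right, y down, z forward; pixel columns grow to the right and rows downward; lengths in m; the calibration is good to about 2 mm. A picture is of the moment at which its call begins: read the wrist's pose just before it. camera_model takes no time and is no camera call.
- env.close_job(): hands the job in, once; it reports no verdict.
Trained networks look in the newest picture that a camera, given by its name, has taken for a name from the list of things; names that differ only in an ending like _2 or _b are one class to them, and where a whole thing is asked for, a point or a joint stands for the part that bears it (a point fixed in the world has none). Each returns a list of dicts, best first, with "p" (0 to 1); they miss things now and then, are a little off and sometimes report something else, mostly with a low value. They report only what shows in the picture. A call takes as long as a camera call.
- vision.masks_of(camera, label): "pixels" (384x512 bool, what is visible of it) and "extent" ([left, top, right, bottom] in pixels, round what is visible of it).
The state is a dict: "time_s": time; "q": joint angles; "qvel": joint speeds; "joint_efforts": joint torques, N m; "position": TCP position; "tool_rot": TCP orientation; "ft_force": force on the tool from outside, world axes, zero at the start; "wrist_torque": the same for the moment, N m; "grip_width": finger opening in m.
Only numpy, scipy, OpenCV 4.12 (cv2) and the standard library are available. Lean on these libraries where they do the work, as an engineer would, in place of code of your own. Each camera call takes 0.05 s, during which the arm holds its last target.

## Working session

There is one attempt and no reset: what is moved stays moved. The work goes in short steps, Python scripts to look and compute and a tool call to move; the robot and the scene stay as the last step left them, time stands still between calls to the robot, and variables do not carry over. Pictures are saved under pics/ and viewed, and the job is handed in when it is done.

Besides the shell and the picture viewer there is one more tool, called after ">>>" as a command line: name --pt "numbers of a row" for each row, then --argument value for the rest. send_rows: Moves the arm, as the interface text tells. Its arguments: {"type":"object","properties":{"targets":{"type":"array","items":{"type":"array","items":{"type":"number"}}},"grip_force":{"type":"number"}},"required":["targets"]}

```bash
ls; mkdir -p pics; python3 - <<'E'
from rig import status, vision, env
import cv2,numpy as np
print(status.observe())
for n in ["scene","top"]:
    im,d=vision.get_image(n); cv2.imwrite(f"pics/{n}0.png",im[:,:,::-1]); np.save(f"pics/{n}0.npy",d)
    m=vision.camera_model(n); print(n,m)
print(vision.camera_model("wrist"))
E
```

```text
pics
{'time_s': 0.0, 'q': array([-8.85950141e+01,  2.18408559e+01,  7.43850048e+01,  2.88729400e-04,
        8.38589449e+01, -1.23360091e+01]), 'qvel': array([ 0.04221491,  0.06041371,  0.04827283, -0.07188393,  0.04794783,
        0.02718545]), 'joint_efforts': array([-1.27780040e-03, -4.48457658e+01, -2.31280643e+01, -2.48087417e-04,
        4.65825447e-03, -1.11005596e-05]), 'position': array([ 0.13063269, -0.53395447,  0.23071157]), 'tool_rot': array([[ 9.71379548e-01,  2.37532677e-01, -3.12828983e-05],
       [ 2.37532462e-01, -9.71378474e-01,  1.47981564e-03],
       [ 3.21117038e-04, -1.44489336e-03, -9.99998905e-01]]), 'ft_force': array([-0.35576409,  0.53138088, -0.64697226]), 'wrist_torque': array([ 0.00025636, -0.01004298,  0.0716588 ]), 'grip_width': 0.0854046524156586}
scene {'camera_matrix': array([[382.99559085,   0.        , 249.52743167],
       [  0.        , 382.99559085, 187.17326927],
       [  0.        ,   0.        ,   1.        ]]), 'dist': array([-0.07903454,  0.        ,  0.        ,  0.        ,  0.        ]), 'view': array([[ 4.85254893e-01,  8.74372740e-
[... 823 characters left out ...]
],
       [ 0.00000000e+00,  0.00000000e+00,  0.00000000e+00,
         1.00000000e+00]])}
{'camera_matrix': array([[344.59052206,   0.        , 257.08841756],
       [  0.        , 344.59052206, 187.03445464],
       [  0.        ,   0.        ,   1.        ]]), 'dist': array([-0.04643521,  0.        ,  0.        ,  0.        ,  0.        ]), 'T_tool_cam': array([[ 5.06024838e-04, -9.57728079e-01, -2.87674593e-01,
         7.37803048e-02],
       [ 9.99999727e-01,  3.29791428e-04,  6.61073984e-04,
         4.09693576e-04],
       [-5.38256501e-04, -2.87674849e-01,  9.57727984e-01,
        -1.43218939e-01],
       [ 0.00000000e+00,  0.00000000e+00,  0.00000000e+00,
         1.00000000e+00]])}
```

View pics/scene0.png

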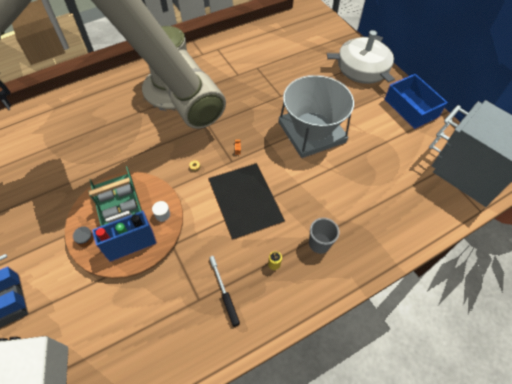

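View pics/top0.png

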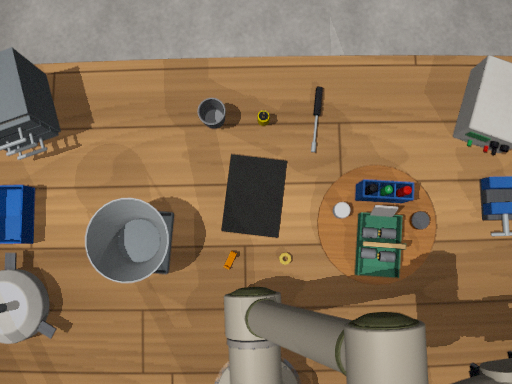

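Top view: tray at px (380,245) with its +x end up in the picture toward the caddy (385,190). The mat is at (255,195) and the hopper mouth at (128,240). Next I measure them.

```bash
cat > h.py <<'E'
from rig import status, vision, env
import cv2,numpy as np
def world(name,d,px=None,mask=None,st=None):
    m=vision.camera_model(name);K=m["camera_matrix"];D=m["dist"]
    if mask is not None:
        v,u=np.nonzero(mask&(d>0))
    else:
        u,v=np.array(px).T.astype(int)
    z=d[v,u]
    n=cv2.undistortPoints(np.stack([u,v],1).astype(float).reshape(-1,1,2),K,D).reshape(-1,2)
    pc=np.c_[n*z[:,None],z]
    if name=="wrist":
        T=m["T_tool_cam"];pt=pc@T[:3,:3].T+T[:3,3]
        return pt@st["tool_rot"].T+st["position"]
    V=m["view"]
    return (pc-V[:3,3])@V[:3,:3]
def plane(name,px,h):
    m=vision.camera_model(name);K=m["camera_matrix"];D=m["dist"];V=m["view"]
    n=cv2.undistortPoints(np.array(px,float).reshape(-1,1,2),K,D).reshape(-1,2)
    r=np.c_[n,np.ones(len(n))]@V[:3,:3]; o=-V[:3,:3].T@V[:3,3]
    return o+r*((h-o[2])/r[:,2])[:,None]
def proj(name,P):
    m=vision.camera_model(name);V=m["view"]
    return cv2.projectPoints(np.array(P,float),cv2.Rodrigues(V[:3,:3])[0],V[:3,3],m["camera_matrix"],m["dist"])[0].reshape(-1,2)
def rect(P):
    r=cv2.minAreaRect((P[:,:2]*1000).astype(np.float32)); return r
E
python3 - <<'E'
from h import *
im,d=vision.get_image("top")
for l in ["tray","tray_bar","tray_tab","turntable","mat","hopper","good_capacitor","cup","fan_clip","nut_driver","bushing","cap0_center"]:
    r=vision.masks_of("top",l)
    for q in r[:4] if l[:3]=="cap" else r[:1]:
        P=world("top",d,mask=q["pixels"])
        z=P[:,2]
        print(l,round(q["p"],2),np.round(q["extent"]),len(P),"med",np.round(np.median(P,0),3),"z",np.round(np.percentile(z,[5,50,95]),3),[np.round(x,1) for x in rect(P)])
        if l in("tray_bar","tray_tab","hopper"):
            Pt=P[z>np.percentile(z,95)-.012]; print("   top:",np.round(Pt.mean(0),3),[np.round(x,1) for x in rect(Pt)])
E
```

```text
tray 0.92 [355. 206. 407. 276.] 2423 med [ 0.405 -0.332  0.04 ] z [0.031 0.04  0.123] [array([ 411.7, -339.5]), array([134.1, 197.8]), np.float64(84.7)]
tray_bar 0.63 [361. 240. 403. 248.] 217 med [ 0.4   -0.323  0.122] z [0.115 0.122 0.126] [array([ 402. , -328.1]), array([111.5,  16.4]), np.float64(84.1)]
   top: [ 0.4   -0.326  0.122] [array([ 399.8, -327.9]), array([111.4,  13.5]), np.float64(82.9)]
tray_tab 0.69 [374. 203. 397. 219.] 248 med [ 0.488 -0.335  0.104] z [0.077 0.104 0.124] [array([ 488.2, -336.1]), array([61.1, 23.5]), np.float64(84.3)]
   top: [ 0.495 -0.336  0.12 ] [array([ 495. , -335.8]), array([57.9, 10.2]), np.float64(84.8)]
turntable 0.78 [314. 162. 435. 284.] 8025 med [ 0.485 -0.316  0.031] z [0.026 0.031 0.133] [array([ 458. , -334.5]), array([327.9, 324.5]), np.float64(88.2)]
mat 0.69 [221. 152. 287. 234.] 4488 med [ 0.544 -0.     0.005] z [0.    0.005 0.009] [array([5.464e+02, 4.000e-01]), array([165.5, 222.1]), np.float64(81.9)]
hopper 0.87 [ 84. 200. 172. 284.] 6078 med [0.425 0.333 0.081] z [0.027 0.081 0.15 ] [array([418.9, 346.5]), array([218.5, 267.
[... 335 characters left out ...]
.001 0.033 0.081] [array([781.9, 114.3]), array([106. ,  73.8]), np.float64(10.9)]
fan_clip 0.67 [225. 250. 235. 268.] 134 med [0.366 0.07  0.008] z [0.    0.008 0.023] [array([368. ,  70.4]), array([20.1, 50.2]), np.float64(62.2)]
nut_driver 0.79 [312.  88. 324. 154.] 337 med [ 0.784 -0.18   0.017] z [0.003 0.017 0.023] [array([ 756.9, -182.3]), array([ 23.3, 186.1]), np.float64(84.2)]
bushing 0.65 [279. 253. 292. 264.] 104 med [ 0.369 -0.08   0.014] z [-0.001  0.014  0.019] [array([368.4, -80.8]), array([31.2, 29. ]), np.float64(44.0)]
cap0_center 0.54 [378. 251. 394. 262.] 204 med [ 0.369 -0.348  0.058] z [0.034 0.058 0.065] [array([ 367.8, -349.3]), array([46.6, 32.5]), np.float64(82.5)]
```

```bash
cat >> h.py <<'E'
from scipy.spatial.transform import Rotation as Ro
def tool_R(yaw,tip=0):
    """tool for tray yaw (deg): tool y = tray x, tool x = tray y; tip= deg of rotation about -tray y from vertical tool"""
    c,s=np.cos(np.radians(yaw)),np.sin(np.radians(yaw))
    x=np.array([-s,c,0]);y=np.array([c,s,0]);R=np.c_[x,y,[0,0,-1]]
    return R@Ro.from_rotvec([-np.radians(tip),0,0]).as_matrix()
def delta(p,R):
    s=status.observe();R0=s["tool_rot"]
    t=R0.T@(np.array(p)-s["position"])/0.05
    r=np.degrees(Ro.from_matrix(R0.T@R).as_rotvec())/8
    print("t",round(s["time_s"],2),"pos",np.round(s["position"],4),"d",np.round(t,3),"rot",np.round(r,3),"q",np.round(s["q"],1),"w",round(s["grip_width"],4),"f",np.round(s["ft_force"],1))
E
python3 - <<'E'
from h import *
delta([0.400,-0.328,0.26],tool_R(-6))
im=cv2.imread("pics/top0.png");d=np.load("pics/top0.npy")
# hopper rim circle
ok=np.zeros(d.shape,bool);ok[195:290,80:175]=1
P=world("top",d,mask=ok);Q=P[(P[:,2]>.143)&(P[:,2]<.156)]
A=np.c_[2*Q[:,:2],np.ones(len(Q))];c=np.linalg.lstsq(A,(Q[:,:2]**2).sum(1),rcond=None)[0]
print("hopper",c[:2],np.sqrt(c[2]+c[:2]@c[:2]))
E
```

```text
t 0.75 pos [ 0.1306 -0.5342  0.2313] d [ 6.213 -2.727 -0.573] rot [ 0.    -0.    -8.782] q [-88.6  21.8  74.3   0.   83.9 -12.3] w 0.0857 f [0.4 1.1 1. ]
hopper [0.42509671 0.31577765] 0.10195016932831638
```

>>> send_rows --pt "0.9 -0.4 -0.2 0 0 -1.25 60" --pt "1.8 -0.8 -0.4 0 0 -2.5 60" --pt "2.8 -1.2 -0.57 0 0 -3.75 60" --pt "3.8 -1.65 -0.57 0 0 -5.0 60" --pt "4.7 -2.05 -0.57 0 0 -6.3 60"

```text
time_s: 1.38
position: [0.3358, -0.3776, 0.2601]
tool_rot: [[0.431, 0.903, 0.0], [0.903, -0.431, -0.0], [-0.0, 0.0, -1.0]]
ft_force: [0.6, -0.4, 0.2]
grip_width: 0.0601
```

```bash
python3 -c "
from h import *
delta([0.400,-0.328,0.26],tool_R(-6))"
```

```text
t 1.38 pos [ 0.3358 -0.3776  0.2601] d [1.447e+00 7.310e-01 1.000e-03] rot [ 3.000e-03  2.000e-03 -2.439e+00] q [-61.8  16.1  78.1   0.   85.7 -36.3] w 0.0601 f [ 0.6 -0.4  0.2]
```

>>> send_rows --pt "0.6 0.3 0 0 0 -1.2 60" --pt "1.2 0.6 0 0 0 -2.2 60" --pt "1.447 0.731 0 0 0 -2.439 60" --pt "1.447 0.731 0 0 0 -2.439 60"

```text
time_s: 1.88
position: [0.3992, -0.3296, 0.2598]
tool_rot: [[0.111, 0.994, -0.0], [0.994, -0.111, -0.0], [-0.0, -0.0, -1.0]]
ft_force: [-0.5, -0.1, 0.5]
grip_width: 0.0603
```

```bash
python3 - <<'E'
from h import *
delta([0.400,-0.328,0.26],tool_R(-6))
s=status.observe()
im,d=vision.get_image("wrist");cv2.imwrite("pics/w1.png",im[:,:,::-1])
for l in ["tray_bar","tray_tab","tray","cap0_center"]:
    for q in vision.masks_of("wrist",l)[:5]:
        P=world("wrist",d,mask=q["pixels"],st=s);z=P[:,2]
        print(l,round(q["p"],2),np.round(q["extent"]),len(P),"med",np.round(np.median(P,0),3),"z",np.round(np.percentile(z,[5,50,95]),3),[np.round(x,1) for x in rect(P)])
        if l=="tray_bar":
            Pt=P[z>np.median(z)-.006]; print("   top:",np.round(Pt.mean(0),4),[np.round(x,1) for x in rect(Pt)])
            a=np.cov(Pt[:,:2].T);w,v=np.linalg.eigh(a);print("axis",np.degrees(np.arctan2(v[1,1],v[0,1])))
E
```

```text
t 1.88 pos [ 0.3992 -0.3296  0.2598] d [ 0.034  0.013 -0.004] rot [-0.001  0.001 -0.048] q [-52.7  17.4  76.3  -0.   86.3 -46.3] w 0.0603 f [-0.5 -0.1  0.5]
tray_bar 0.74 [251. 108. 266. 234.] 1683 med [ 0.401 -0.325  0.123] z [0.121 0.123 0.124] [array([ 401.2, -329.9]), array([109.2,  11.9]), np.float64(84.6)]
   top: [ 0.4015 -0.3264  0.1227] [array([ 401.2, -329.9]), array([109.2,  11.9]), np.float64(84.6)]
axis 84.44351481672298
tray_tab 0.79 [338. 132. 380. 208.] 2704 med [ 0.488 -0.336  0.105] z [0.077 0.105 0.123] [array([ 496.3, -349.7]), array([81. , 42.5]), np.float64(84.6)]
tray_tab 0.52 [273. 112. 302. 154.] 1127 med [ 0.434 -0.306  0.06 ] z [0.05  0.06  0.063] [array([ 434.4, -305.9]), array([44.4, 26.6]), np.float64(84.5)]
tray 0.6 [169. 102. 379. 236.] 16132 med [ 0.413 -0.333  0.043] z [0.034 0.043 0.123] [array([ 415.9, -340.9]), array([128.7, 204.8]), np.float64(84.5)]
cap0_center 0.9 [222. 158. 246. 204.] 1099 med [ 0.371 -0.35   0.06 ] z [0.049 0.06  0.063] [array([ 368.3, -354. ]), array([52.4, 29.6]), np.float64(83.3)]
```

View pics/w1.png

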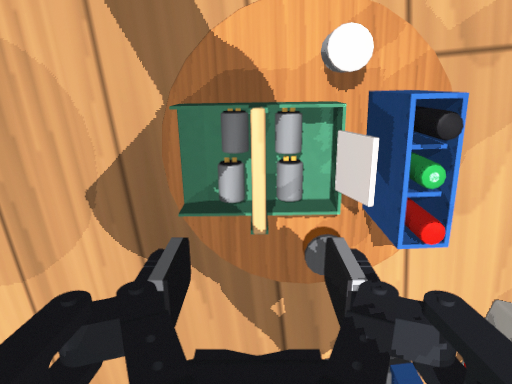

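Wrist picture: bar along column 259 (rows 108–234), two caps on each side, plate at (357,168) and caddy to its right. Bar centre is (0.401,-0.330), top at 0.1227, tray yaw about -5.5°. I'll descend onto it.

```bash
python3 -c "
from h import *
delta([0.4012,-0.3299,0.097],tool_R(-5.5))"
```

```text
t 2.12 pos [ 0.3984 -0.3304  0.2598] d [0.016 0.056 3.256] rot [-0.001  0.001 -0.122] q [-52.8  17.4  76.3  -0.   86.3 -46.3] w 0.0597 f [ 0.4 -0.2  0.7]
```

>>> send_rows --pt "0.01 0.05 0.8 0 0 -0.1 55" --pt "0.01 0.05 1.6 0 0 -0.1 55" --pt "0.01 0.05 2.4 0 0 -0.1 50" --pt "0.01 0.05 3.0 0 0 -0.1 50" --pt "0.01 0.05 3.25 0 0 -0.1 50"

```text
time_s: 2.75
position: [0.4008, -0.3295, 0.096]
tool_rot: [[0.098, 0.995, -0.001], [0.995, -0.098, 0.002], [0.002, -0.002, -1.0]]
ft_force: [1.0, -0.2, 0.6]
grip_width: 0.0497
```

>>> send_rows --pt "0 0 0 0 0 0 50" --pt "0 0 0 0 0 0 50"

```text
time_s: 3.0
position: [0.4019, -0.3301, 0.0985]
tool_rot: [[0.097, 0.995, 0.001], [0.995, -0.097, -0.002], [-0.002, 0.002, -1.0]]
ft_force: [-0.7, 0.3, -0.4]
grip_width: 0.0501
```

```bash
python3 - <<'E'
from h import *
delta([0.4012,-0.3299,0.097],tool_R(-5.5))
im,d=vision.get_image("wrist");cv2.imwrite("pics/w2.png",im[:,:,::-1])
E
```

```text
t 3.0 pos [ 0.4019 -0.3301  0.0985] d [ 0.003 -0.014  0.03 ] rot [ 0.011  0.012 -0.008] q [-52.5  26.8  90.7   0.   62.4 -46.9] w 0.0501 f [-0.7  0.3 -0.4]
```

View pics/w2.png

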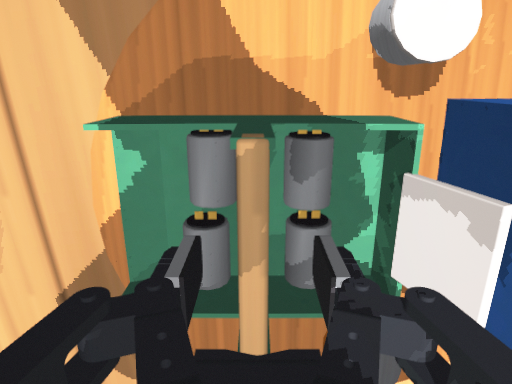

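The bar (column 252) sits midway between the fingers at 195 and 325. Closing now.

>>> send_rows --pt "0 0 0 0 0 0 20" --pt "0 0 0 0 0 0 5" --pt "0 0 0 0 0 0 0" --pt "0 0 0 0 0 0 0" --pt "0 0 0 0 0 0 0" --grip_force 80

```text
time_s: 3.68
position: [0.4015, -0.3296, 0.0979]
tool_rot: [[0.097, 0.995, 0.0], [0.995, -0.097, -0.001], [-0.001, 0.0, -1.0]]
ft_force: [-2.6, 1.7, 6.1]
grip_width: 0.0104
```

>>> send_rows --pt "0 0 -0.02 0 0 0 0" --pt "0 0 -0.06 0 0 0 0" --pt "0 0 -0.12 0 0 0 0" --pt "0 0 -0.2 0 0 0 0" --pt "0 0 -0.3 0 0 0 0"

```text
time_s: 4.3
position: [0.4015, -0.3295, 0.1126]
tool_rot: [[0.097, 0.995, -0.0], [0.995, -0.097, 0.0], [0.0, -0.0, -1.0]]
ft_force: [-1.1, -0.6, -4.5]
grip_width: 0.0107
```

```bash
python3 - <<'E'
from h import *
delta([0.4012,-0.3299,0.097],tool_R(-5.5))
im,d=vision.get_image("wrist");cv2.imwrite("pics/w3.png",im[:,:,::-1])
E
```

```text
t 4.3 pos [ 0.4015 -0.3295  0.1126] d [-0.009 -0.006  0.312] rot [-0.001 -0.001 -0.006] q [-52.4  25.8  89.7   0.   64.6 -46.9] w 0.0107 f [-1.1 -0.6 -4.5]
```

View pics/w3.png

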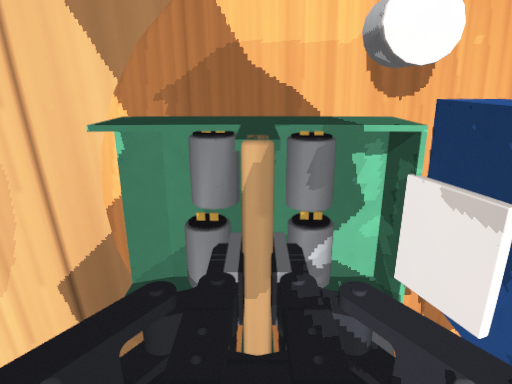

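>>> send_rows --pt "0 0 -0.2 0 0 0 0" --pt "0 0 -0.5 0 0 0 0" --pt "0 0 -0.85 0 0 0 0" --pt "0 0 -1.25 0 0 0 0" --pt "0 0 -1.65 0 0 0 0"

```text
time_s: 4.97
position: [0.4015, -0.3294, 0.196]
tool_rot: [[0.097, 0.995, 0.0], [0.995, -0.097, -0.0], [-0.0, 0.0, -1.0]]
ft_force: [-0.3, -0.6, -3.6]
grip_width: 0.0106
```

>>> send_rows --pt "0 0 -0.35 0 0 0 0" --pt "0 0 -0.6 0 0 0 0" --pt "0 0 -0.75 0 0 0 0"

```text
time_s: 5.35
position: [0.4015, -0.3295, 0.233]
tool_rot: [[0.097, 0.995, 0.0], [0.995, -0.097, -0.0], [-0.0, 0.0, -1.0]]
ft_force: [1.1, -0.0, -3.7]
grip_width: 0.0104
```

```bash
python3 - <<'E'
from h import *
delta([0.5464,0,0.232],tool_R(-8))
from scipy.optimize import least_squares
# rows: q2,q3,q5,r,z
D=[(21.84,74.38,83.86,np.hypot(.1306,.5341),.2310),(16.1,78.1,85.7,np.hypot(.3358,.3776),.2601),(17.4,76.3,86.3,np.hypot(.3988,.33),.2598),(26.8,90.7,62.4,np.hypot(.4015,.3298),.0979),(25.8,89.7,64.6,np.hypot(.4015,.3295),.1126)]
s=status.observe();q=s["q"];D.append((q[1],q[2],q[4],np.hypot(*s["position"][:2]),s["position"][2]))
D=np.array(D)
# linear: r=r0+a sin q2 + b sin(q2+q3)+ e cos(q2+q3) ; z=h-c + a cos q2 + b cos(q2+q3) - e sin
A=[];y=[]
for a,b,c,r,z in D:
    a,b=np.radians([a,b]);A.append([1,0,np.sin(a),np.sin(a+b),np.cos(a+b)]);y.append(r)
    A.append([0,1,np.cos(a),np.cos(a+b),-np.sin(a+b)]);y.append(z)
A=np.array(A);y=np.array(y)
for cols in ([1,2,3],[0,1,2,3],[0,1,2,3,4]):
    x,res,_,sv=np.linalg.lstsq(A[:,cols],y,rcond=None);print(cols,x,np.abs(A[:,cols]@x-y).max(),sv)
# azimuth
print(np.degrees(np.arctan2(s["position"][1],s["position"][0])),q[0])
E
```

```text
t 5.35 pos [ 0.4015 -0.3295  0.233 ] d [6.839 2.247 0.019] rot [0.002 0.002 0.306] q [-52.4  18.6  79.    0.   82.4 -46.9] w 0.0104 f [ 1.1 -0.  -3.7]
[1, 2, 3] [-0.07222107  0.38222934  0.39861521] 0.013008601745085793 [3.40538302 2.5259551  0.15138459]
[0, 1, 2, 3] [ 0.06640087 -0.00419754  0.30065521  0.36135748] 0.012355932343041998 [3.58391382 3.32396493 0.30285156 0.12288108]
[0, 1, 2, 3, 4] [ 0.01721096 -0.11723961  0.51877517  0.35211874  0.09556   ] 0.0006186574746912255 [4.23128433 3.45085523 0.3057873  0.30265186 0.05222138]
-39.36977303769412 -52.444652459938304
```

```bash
python3 - <<'E'
from h import *
D=[(21.84,74.38,83.86,np.hypot(.1306,.5341),.2310),(16.1,78.1,85.7,np.hypot(.3358,.3776),.2601),(17.4,76.3,86.3,np.hypot(.3988,.33),.2598),(26.8,90.7,62.4,np.hypot(.4015,.3298),.0979),(25.8,89.7,64.6,np.hypot(.4015,.3295),.1126)]
s=status.observe();q=s["q"];D.append((q[1],q[2],q[4],np.hypot(*s["position"][:2]),s["position"][2]))
A=[];y=[]
for a,b,c,r,z in D:
    r=np.sqrt(r*r-.1175**2)
    a,b=np.radians([a,b]);A.append([1,0,np.sin(a),np.sin(a+b),np.cos(a+b)]);y.append(r)
    A.append([0,1,np.cos(a),np.cos(a+b),-np.sin(a+b)]);y.append(z)
A=np.array(A);y=np.array(y)
for cols in ([1,2,3],[0,1,2,3],[0,1,2,3,4]):
    x,res,_,sv=np.linalg.lstsq(A[:,cols],y,rcond=None);print(cols,x,np.abs(A[:,cols]@x-y).max(),sv)
E
```

```text
[1, 2, 3] [-0.05933125  0.36659713  0.39078761] 0.012266884530999778 [3.40538302 2.5259551  0.15138459]
[0, 1, 2, 3] [ 0.05247438 -0.00557453  0.30213183  0.36134408] 0.013044825845936914 [3.58391382 3.32396493 0.30285156 0.12288108]
[0, 1, 2, 3, 4] [ 0.00087576 -0.12415199  0.53093257  0.35165294  0.10023933] 0.0006084644768255959 [4.23128433 3.45085523 0.3057873  0.30265186 0.05222138]
```

>>> send_rows --pt "0.14 0.04 0 0 0 0 0" --pt "0.41 0.12 0 0 0 0 0" --pt "0.82 0.24 0 0 0 0.05 0" --pt "1.37 0.41 0 0 0 0.1 0" --pt "1.98 0.59 0 0 0 0.1 0"

```text
time_s: 5.98
position: [0.4408, -0.232, 0.2318]
tool_rot: [[0.111, 0.994, -0.001], [0.994, -0.111, 0.001], [0.001, -0.001, -1.0]]
ft_force: [-0.8, -0.7, -3.7]
grip_width: 0.0105
```

>>> send_rows --pt "0.62 0.18 0 0 0 0 0" --pt "1.24 0.37 0 0 0 0.05 0" --pt "1.86 0.55 0 0 0 0.1 0" --pt "2.46 0.73 0 0 0 0.1 0" --pt "3.0 0.9 0 0 0 0.1 0"

```text
time_s: 6.6
position: [0.5018, -0.0875, 0.2318]
tool_rot: [[0.124, 0.992, -0.001], [0.992, -0.124, 0.001], [0.001, -0.001, -1.0]]
ft_force: [0.0, -0.1, -3.7]
grip_width: 0.0105
```

```bash
python3 -c "
from h import *
delta([0.536,0.0014,0.233],tool_R(-8))"
```

```text
t 6.6 pos [ 0.5018 -0.0875  0.2318] d [ 1.85   0.459 -0.023] rot [-0.008 -0.004  0.113] q [-23.2  17.7  80.5   0.   81.8 -16.1] w 0.0105 f [ 0.  -0.1 -3.7]
```

>>> send_rows --pt "0.45 0.11 0 0 0 0.05 0" --pt "0.85 0.2 0 0 0 0.1 0" --pt "1.2 0.28 0 0 0 0.1 0" --pt "1.45 0.34 0 0 0 0.1 0" --pt "1.6 0.38 0 0 0 0.1 0"

```text
time_s: 7.22
position: [0.5307, -0.012, 0.2322]
tool_rot: [[0.138, 0.99, -0.0], [0.99, -0.138, -0.0], [-0.0, -0.0, -1.0]]
ft_force: [0.2, -0.0, -3.8]
grip_width: 0.0101
```

>>> send_rows --pt "0.0 0.0 0 0 0 0 0" --pt "0 0 0 0 0 0 0"

```text
time_s: 7.48
position: [0.5305, -0.0131, 0.2323]
tool_rot: [[0.139, 0.99, -0.0], [0.99, -0.139, -0.0], [-0.0, -0.0, -1.0]]
ft_force: [0.0, 0.2, -4.8]
grip_width: 0.0105
```

```bash
python3 - <<'E'
from h import *
delta([0.536,0.0014,0.233],tool_R(-8))
s=status.observe()
im,d=vision.get_image("top");cv2.imwrite("pics/t2.png",im[:,:,::-1])
im,d=vision.get_image("wrist");cv2.imwrite("pics/w4.png",im[:,:,::-1])
E
```

```text
t 7.47 pos [ 0.5305 -0.0131  0.2323] d [ 0.303  0.069 -0.015] rot [-0.001  0.001  0.003] q [-14.2  19.8  77.3  -0.   82.9  -6.2] w 0.0105 f [ 0.   0.2 -4.8]
```

View pics/w4.png

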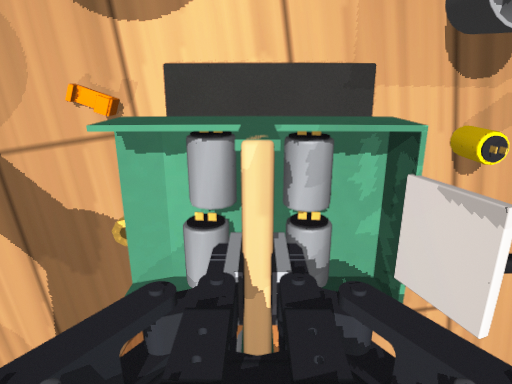

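View pics/t2.png

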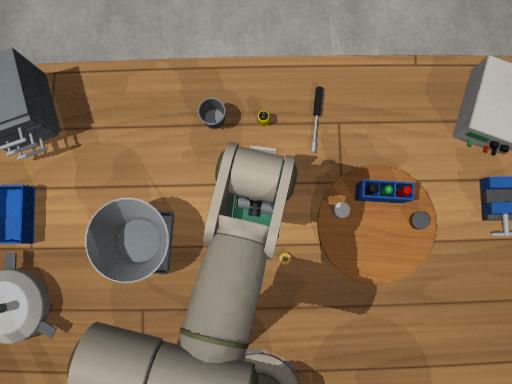

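All four caps are still in the tray and it hangs level. Next I centre it and lower it.

>>> send_rows --pt "0.1 0.02 0.15 0 0 0 0" --pt "0.2 0.05 0.45 0 0 0 0" --pt "0.3 0.07 0.85 0 0 0 0" --pt "0.3 0.07 1.35 0 0 0 0" --pt "0.3 0.07 1.85 0 0 0 0"

```text
time_s: 8.2
position: [0.5358, 0.0021, 0.138]
tool_rot: [[0.138, 0.99, -0.001], [0.99, -0.138, 0.0], [0.0, -0.001, -1.0]]
ft_force: [0.4, 0.7, -4.1]
grip_width: 0.0105
```

>>> send_rows --pt "0 0 0.4 0 0 0 0" --pt "0 0 0.75 0 0 0 0" --pt "0 0 1.0 0 0 0 0" --pt "0 0 1.15 0 0 0 0" --pt "0 0 1.25 0 0 0 0"

```text
time_s: 8.82
position: [0.5362, 0.0017, 0.077]
tool_rot: [[0.138, 0.99, 0.0], [0.99, -0.138, -0.0], [-0.0, 0.0, -1.0]]
ft_force: [0.0, -0.2, -4.2]
grip_width: 0.0105
```

```bash
python3 -c "
from h import *
delta([0.536,0.0014,0.0719],tool_R(-8))"
```

```text
t 8.82 pos [0.5362 0.0017 0.077 ] d [-0.007 -0.004  0.103] rot [0.001 0.    0.007] q [-12.5  29.9  89.4   0.   60.7  -4.5] w 0.0105 f [ 0.  -0.2 -4.2]
```

>>> send_rows --pt "0 0 0.04 0 0 0 0" --pt "0 0 0.07 0 0 0 0" --pt "0 0 0.09 0 0 0 0" --pt "0 0 0.09 0 0 0 0"

```text
time_s: 9.32
position: [0.5362, 0.0017, 0.0729]
tool_rot: [[0.138, 0.99, 0.0], [0.99, -0.138, -0.0], [-0.0, 0.0, -1.0]]
ft_force: [-0.2, -0.5, -4.2]
grip_width: 0.0106
```

>>> send_rows --pt "0 0 0.015 0 0 0 0" --pt "0 0 0.03 0 0 0 0" --pt "0 0 0.03 0 0 0 0"

```text
time_s: 9.7
position: [0.5362, 0.0017, 0.0719]
tool_rot: [[0.138, 0.99, 0.001], [0.99, -0.138, -0.0], [-0.0, 0.001, -1.0]]
ft_force: [-3.8, 1.3, 4.3]
grip_width: 0.0105
```

>>> send_rows --pt "0 0 0 0 0 0 14" --pt "0 0 0 0 0 0 25" --pt "0 0 0 0 0 0 40" --pt "0 0 0 0 0 0 45" --pt "0 0 0 0 0 0 45"

```text
time_s: 10.32
position: [0.5362, 0.0017, 0.0713]
tool_rot: [[0.138, 0.99, 0.0], [0.99, -0.138, 0.0], [0.0, 0.0, -1.0]]
ft_force: [0.3, -0.3, -0.2]
grip_width: 0.0451
```

>>> send_rows --pt "0 0 -0.3 0 0 0 45" --pt "0 0 -1.0 0 0 0 45" --pt "0 0 -2.0 0 0 0 45" --pt "0 0 -3.0 0 0 0 45" --pt "0 0 -3.7 0 0 0 45"

```text
time_s: 10.95
position: [0.5361, 0.0017, 0.2599]
tool_rot: [[0.138, 0.99, 0.003], [0.99, -0.138, -0.001], [-0.0, 0.004, -1.0]]
ft_force: [1.0, 0.4, -0.3]
grip_width: 0.045
```

```bash
python3 - <<'E'
from h import *
delta([0.536,0.0014,0.26],tool_R(-8))
s=status.observe()
im,d=vision.get_image("wrist");cv2.imwrite("pics/w5.png",im[:,:,::-1])
for l in ["tray_bar","tray_tab","tray"]:
    for q in vision.masks_of("wrist",l)[:1]:
        P=world("wrist",d,mask=q["pixels"],st=s);z=P[:,2]
        print(l,round(q["p"],2),np.round(q["extent"]),len(P),"med",np.round(np.median(P,0),4),"z",np.round(np.percentile(z,[5,50,95]),3),[np.round(x,1) for x in rect(P)])
        if l=="tray_tab":
            for i in range(3):
                c=P.mean(0);u,w,v=np.linalg.svd(P-c,full_matrices=False);n=v[2]*np.sign(v[2][2]);P=P[abs((P-c)@n)<.003]
            Pt=P[P[:,2]>.09]
            print("plane",c,n,"tilt",np.degrees(np.arccos(n[2])),"az",np.degrees(np.arctan2(n[1],n[0])),[np.round(x,1) for x in rect(Pt)])
E
```

```text
t 10.95 pos [0.5361 0.0017 0.2599] d [-0.007 -0.002 -0.002] rot [0.025 0.002 0.007] q [-12.5  19.2  73.6  -0.   87.   -4.5] w 0.045 f [ 1.   0.4 -0.3]
tray_bar 0.79 [250. 105. 264. 224.] 1538 med [0.5378 0.0042 0.0966] z [0.095 0.097 0.098] [array([5.387e+02, 5.000e-01]), array([110.3,  14. ]), np.float64(81.8)]
tray_tab 0.79 [331. 131. 369. 201.] 2247 med [ 0.6236 -0.0095  0.0791] z [0.051 0.079 0.097] [array([637. , -28.5]), array([90.9, 55.3]), np.float64(82.2)]
plane [ 0.62280858 -0.00996523  0.07642546] [-0.92308114  0.13213133  0.36119597] tilt 68.82633715332523 az 171.85392474494103 [array([630.3, -11.7]), array([59.6,  7.1]), np.float64(82.1)]
tray 0.57 [174. 103. 369. 222.] 13875 med [ 0.5478 -0.0041  0.0161] z [0.008 0.016 0.097] [array([557.5, -10.9]), array([127.9, 217.1]), np.float64(82.1)]
```

View pics/w5.png

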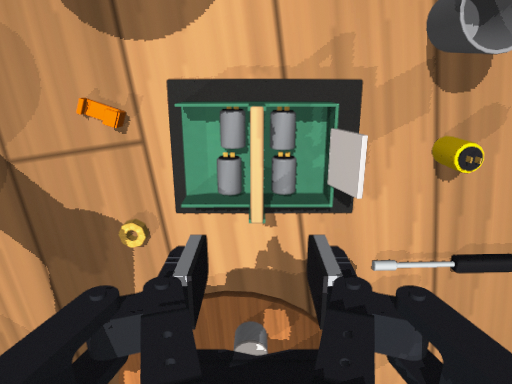

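```bash
cat >> h.py <<'E'
def tab_tcp(o,yaw,tip,up=0.003):
    """TCP for holding the tab of tray with origin o(3), yaw, tipped by tip deg (0=flat). returns p,R"""
    R=tool_R(yaw,tip-np.degrees(.35)); c,s=np.cos(np.radians(yaw)),np.sin(np.radians(yaw))
    RT=np.c_[[c,s,0],[-s,c,0],[0,0,1]]@Ro.from_rotvec([0,-np.radians(tip),0]).as_matrix()
    pz=np.array([np.sin(.35),0,np.cos(.35)])
    g=np.array([.088,0,.0665])+pz*(up-.019)
    return np.array(o)+RT@g,R
def tcp_for_lip(lip,yaw,tip,up=.003):
    c,s=np.cos(np.radians(yaw)),np.sin(np.radians(yaw))
    RT=np.c_[[c,s,0],[-s,c,0],[0,0,1]]@Ro.from_rotvec([0,-np.radians(tip),0]).as_matrix()
    o=np.array(lip)-RT@np.array([-.0825,0,.012])
    return tab_tcp(o,yaw,tip,up)
E
python3 - <<'E'
from h import *
p,R=tab_tcp([.5368,.001,.004],-8,0)
print(p,R)
delta(p-R[:,2]*.1,R)
E
```

```text
[ 0.61851062 -0.01048368  0.05547004] [[ 0.1391731   0.9302308  -0.33956075]
 [ 0.99026807 -0.13073541  0.04772215]
 [ 0.         -0.34289781 -0.93937271]]
t 11.15 pos [0.536  0.0018 0.2571] d [-0.015  2.352  2.157] rot [2.516e+00 2.000e-03 6.000e-03] q [-12.5  19.4  73.8   0.   86.8  -4.5] w 0.0449 f [-0.4  0.7 -1.1]
```

>>> send_rows --pt "0 0.6 0.2 0.6 0 0 45" --pt "-0.01 1.2 0.6 1.3 0 0 45" --pt "-0.01 1.8 1.1 2.0 0 0 45" --pt "-0.01 2.35 1.7 2.5 0 0 45" --pt "-0.01 2.35 1.9 2.51 0 0 45"

```text
time_s: 11.78
position: [0.6526, -0.0153, 0.1554]
tool_rot: [[0.139, 0.927, -0.348], [0.99, -0.13, 0.049], [0.0, -0.352, -0.936]]
ft_force: [-1.0, 0.3, 0.8]
grip_width: 0.0452
```

```bash
python3 - <<'E'
from h import *
p,R=tab_tcp([.5368,.001,.004],-8,0)
delta(p,R)
s=status.observe();q=s["q"];
a,b=np.radians([q[1],q[2]]);r=np.sqrt(np.hypot(*s["position"][:2])**2-.1175**2);z=s["position"][2]
x=[.00088,-.12415,.53093,.35165,.10024]
rw=x[0]+x[2]*np.sin(a)+x[3]*np.sin(a+b)+x[4]*np.cos(a+b)
zw=x[1]+x[2]*np.cos(a)+x[3]*np.cos(a+b)-x[4]*np.sin(a+b)  # = h-c+...
Q=np.radians(q[1]+q[2]+q[4]);print("Q",np.degrees(Q),"c from r",(r-rw)/np.sin(Q),"c from z",(z-zw)/(1+np.cos(Q)) , r-rw,z-zw)
E
```

```text
t 11.78 pos [ 0.6526 -0.0153  0.1554] d [1.000e-03 5.900e-02 2.113e+00] rot [-0.067 -0.002  0.005] q [-11.3  45.7  45.3  -1.2 109.6  -3.5] w 0.0452 f [-1.   0.3  0.8]
Q 200.55253820594473 c from r 0.2525709539250546 c from z 0.23185499977496032 -0.08866910714761855 0.014757415924488981
```

```bash
cat >> h.py <<'E'
def ik(p,R):
    c=.2526;h=-.12415+c;w=np.array(p)-c*R[:,2];r=np.hypot(w[0],w[1]);q1=np.degrees(np.arctan2(w[1],w[0])-np.arcsin(.1175/r))
    r=np.sqrt(r*r-.1175**2);z=w[2]-h;a=.5309;b=np.hypot(.3517,.1002);g=np.arctan2(.1002,.3517)
    D=np.hypot(r,z);cosb=(D*D-a*a-b*b)/(2*a*b)
    if abs(cosb)>1:return None
    k=np.arccos(cosb);q2=np.arctan2(r,z)-np.arctan2(b*np.sin(k),a+b*np.cos(k))
    q3=k-g
    t=R[:,2];c1=np.array([np.cos(np.radians(q1)),np.sin(np.radians(q1)),0])
    Q=np.degrees(np.arctan2(t@c1,t[2]))%360; side=np.degrees(np.arcsin(t@np.array([-c1[1],c1[0],0])))
    return np.round([q1,np.degrees(q2),np.degrees(q3),Q-np.degrees(q2+q3),side],1)
E
python3 - <<'E'
from h import *
s=status.observe();print(ik(s["position"],s["tool_rot"]),s["q"].round(1))
for yaw in(20,25,30):
  c=np.array([np.cos(np.radians(yaw)),np.sin(np.radians(yaw))])
  for tip,lz,off in((-8,.24,.03),(-8,.19,.03),(0,.17,.03),(30,.165,.025),(60,.16,.02),(75,.16,.02),(90,.16,.02)):
    p,R=tcp_for_lip(np.r_[np.array([.425,.316])+c*off,lz],yaw,tip)
    print(yaw,tip,p.round(3),ik(p,R))
E
```

```text
[-11.3  45.9  45.  109.7  -1.1] [-11.3  45.7  45.3  -1.2 109.6  -3.5]
20 -8 [0.612 0.384 0.256] None
20 -8 [0.612 0.384 0.206] [ 22.4  62.    4.1 141.9   1.1]
20 0 [0.608 0.383 0.209] [ 22.5  53.9  19.2 126.9   0.8]
20 30 [0.564 0.367 0.282] [23.2 29.2 54.6 86.3 -0.5]
20 60 [0.489 0.339 0.323] [24.7  9.2 86.7 44.2 -3. ]
20 75 [0.448 0.324 0.33 ] [ 25.9   2.5 101.8  20.9  -4.8]
20 90 [0.407 0.309 0.325] [ 2.750e+01 -1.000e-01  1.168e+02 -6.500e+00 -7.100e+00]
25 -8 [0.605 0.4   0.256] None
25 -8 [0.605 0.4   0.206] [ 24.3  63.4   0.8 143.9  -0.3]
25 0 [0.602 0.398 0.209] [ 24.2  54.7  17.6 127.8  -0.3]
25 30 [0.559 0.379 0.282] [24.  29.4 54.2 86.4  0.2]
25 60 [0.487 0.345 0.323] [23.5  9.  87.1 44.   0.9]
25 75 [0.447 0.326 0.33 ] [ 23.2   1.8 102.5  20.7   1.5]
25 90 [0.407 0.308 0.325] [ 22.6  -1.3 118.   -6.6   2.2]
30 -8 [0.597 0.415 0.256] None
30 -8 [0.597 0.415 0.206] [ 26.2  64.5  -1.8 145.3  -1.8]
30 0 [0.594 0.414 0.209] [ 26.   55.2  16.4 128.3  -1.4]
30 30 [0.553 0.39  0.282] [24.9 29.5 54.  86.6  0.9]
30 60 [0.484 0.35  0.323] [22.4  8.8 87.3 44.2  4.8]
30 75 [0.446 0.328 0.33 ] [ 20.4   1.4 103.   21.    7.8]
30 90 [0.408 0.306 0.325] [ 17.6  -2.1 118.8  -6.2  11.6]
```

```bash
cat >> h.py <<'E'
def ik6(p,R):
    k=ik(p,R)
    if k is None: return None
    q1,q2,q3=np.radians(k[:3]);c1=np.array([np.cos(q1),np.sin(q1),0]);l=np.array([-np.sin(q1),np.cos(q1),0]);u=np.array([0,0,1.])
    a=q2+q3;f=np.sin(a)*c1+np.cos(a)*u;g=np.cos(a)*c1-np.sin(a)*u  # g: direction of increasing angle
    t=R[:,2];q5=np.degrees(np.arccos(t@f));q4=np.degrees(np.arctan2(t@l,t@g))
    return np.round(np.r_[k[:3],q4,q5],1)
E
python3 - <<'E'
from h import *
s=status.observe();print(ik6(s["position"],s["tool_rot"]),s["q"].round(1))
for yaw in(-30,-15,-8,5,15):
  c=np.array([np.cos(np.radians(yaw)),np.sin(np.radians(yaw))])
  for tip,lz,off in((-8,.24,.03),(-8,.19,.03),(0,.17,.03),(30,.165,.025),(60,.16,.02),(75,.16,.02),(90,.16,.02)):
    p,R=tcp_for_lip(np.r_[np.array([.425,.316])+c*off,lz],yaw,tip)
    print(yaw,tip,p.round(3),ik6(p,R))
E
```

```text
[-11.3  45.9  45.   -1.2 109.7] [-11.3  45.7  45.3  -1.2 109.6  -3.5]
-30 -8 [0.597 0.217 0.256] [  3.2  40.7  41.6  17.4 120.5]
-30 -8 [0.597 0.217 0.206] [  3.2  41.9  47.2  16.4 114. ]
-30 0 [0.594 0.218 0.209] [  4.9  38.3  51.4  11.8 106.6]
-30 30 [0.553 0.242 0.282] [15.4 23.5 64.1 -7.1 85.4]
-30 60 [0.484 0.282 0.323] [ 33.   15.5  78.4 -37.5  69.9]
-30 75 [0.446 0.304 0.33 ] [ 42.8  15.9  84.8 -56.4  69.8]
-30 90 [0.408 0.326 0.325] [ 51.6  19.7  90.7 -73.6  75.6]
-15 -8 [0.617 0.265 0.256] [  8.9  47.9  27.1  14.4 130.1]
-15 -8 [0.617 0.265 0.206] [  8.9  48.4  33.8  13.1 123.1]
-15 0 [0.613 0.266 0.209] [ 10.1  44.   40.1   9.2 113.9]
-15 30 [0.568 0.278 0.282] [17.5 25.8 60.3 -5.3 85.5]
-15 60 [0.491 0.298 0.323] [ 31.2  13.1  81.7 -32.5  59.5]
-15 75 [0.449 0.31  0.33 ] [ 40.1  11.2  91.4 -55.7  54.4]
-15 90 [0.406 0.321 0.325] [ 49.   13.4 100.3 -80.   59. ]
-8 -8 [0.622 0.288 0.256] [ 11.6  51.2  20.   12.8 134.7]
-8 -8 [0.622 0.288 0.206] [ 11.6  51.4  27.6  11.4 127.1]
-8 0 [0.618 0.289 0.209] [ 12.5  46.4  35.2   7.7 117.1]
-8 30 [0.572 0.295 0.282] [18.6 26.7 58.8 -
[... 276 characters left out ...]
.6  16.2   7.6 134.5]
5 0 [0.619 0.333 0.209] [ 17.1  50.5  26.7   4.9 122.3]
5 30 [0.573 0.329 0.282] [20.7 28.1 56.4 -2.7 85.9]
5 60 [0.493 0.322 0.323] [ 27.8  10.5  85.1 -19.4  48.4]
5 75 [0.449 0.318 0.33 ] [ 33.2   5.5  98.5 -45.3  33. ]
5 90 [0.406 0.314 0.325] [ 39.8   5.1 111.2 -93.7  32.5]
15 -8 [0.617 0.367 0.256] [ 20.4  65.7 -12.8   6.  154.9]
15 -8 [0.617 0.367 0.206] [ 20.4  60.3   7.9   3.9 139.7]
15 0 [0.613 0.366 0.209] [ 20.7  53.   21.4   2.4 125.5]
15 30 [0.568 0.354 0.282] [22.3 28.9 55.1 -1.3 86.1]
15 60 [0.491 0.334 0.323] [25.7  9.6 86.3 -9.7 45.1]
15 75 [0.449 0.322 0.33 ] [ 28.5   3.3 100.9 -27.9  24.1]
15 90 [0.406 0.311 0.325] [  32.1    1.4  115.3 -109.4   17. ]
```

>>> send_rows --pt "0 0.03 0.5 -0.06 0 0 45" --pt "0 0.06 1.1 -0.065 0 0 45" --pt "0 0.06 1.6 -0.065 0 0 45" --pt "0 0.06 2.0 -0.065 0 0 45" --pt "0 0.06 2.11 -0.065 0 0 45"

```text
time_s: 12.4
position: [0.6181, -0.0101, 0.0611]
tool_rot: [[0.138, 0.933, -0.333], [0.99, -0.13, 0.046], [0.0, -0.336, -0.942]]
ft_force: [0.6, -0.3, -0.3]
grip_width: 0.045
```

>>> send_rows --pt "0 0 0 0 0 0 45" --pt "0 0 0 0 0 0 45"

```text
time_s: 12.65
position: [0.6198, -0.0105, 0.0623]
tool_rot: [[0.138, 0.934, -0.33], [0.99, -0.13, 0.046], [-0.0, -0.333, -0.943]]
ft_force: [0.2, -0.6, -0.1]
grip_width: 0.0453
```

```bash
python3 - <<'E'
from h import *
p,R=tab_tcp([.5368,.001,.004],-8,0)
delta(p,R)
im,d=vision.get_image("wrist");cv2.imwrite("pics/w6.png",im[:,:,::-1])
im,d=vision.get_image("scene");cv2.imwrite("pics/s6.png",cv2.resize(im[90:250,150:380,::-1],None,fx=3,fy=3))
E
```

```text
t 12.65 pos [ 0.6198 -0.0105  0.0623] d [-0.003  0.021  0.137] rot [0.076 0.003 0.006] q [-11.4  46.1  60.1  -1.2  93.1  -3.3] w 0.0453 f [ 0.2 -0.6 -0.1]
```

View pics/w6.png

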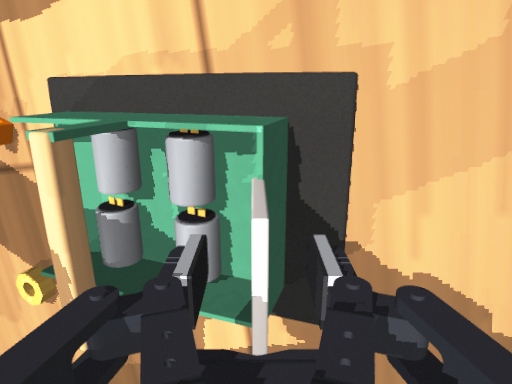

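View pics/s6.png

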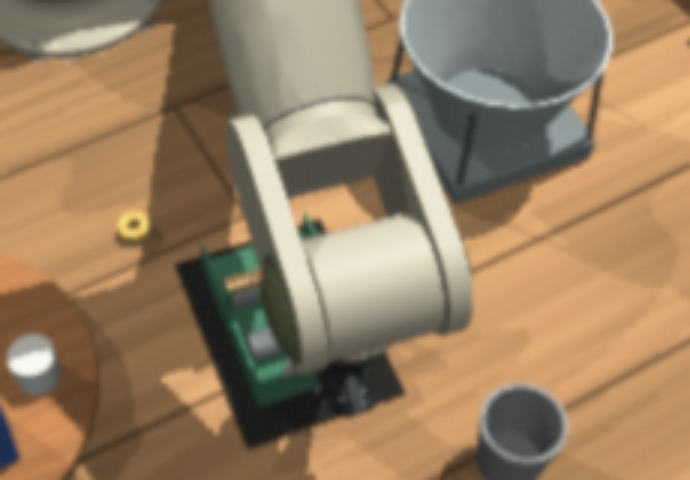

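The plate stands edge-on at column 260, midway between the fingers. I'll finish the last 6 mm and pinch it.

>>> send_rows --pt "0 0.01 0.07 0.05 0 0 40" --pt "0 0.02 0.13 0.07 0 0 40" --pt "0 0.02 0.13 0.07 0 0 40"

```text
time_s: 13.12
position: [0.618, -0.0102, 0.0543]
tool_rot: [[0.138, 0.93, -0.341], [0.99, -0.13, 0.048], [0.0, -0.345, -0.939]]
ft_force: [0.8, -0.1, 0.3]
grip_width: 0.0399
```

>>> send_rows --pt "0 0 0 0 0 0 15" --pt "0 0 0 0 0 0 5" --pt "0 0 0 0 0 0 0" --pt "0 0 0 0 0 0 0" --pt "0 0 0 0 0 0 0" --grip_force 110

```text
time_s: 13.75
position: [0.618, -0.0102, 0.0551]
tool_rot: [[0.138, 0.93, -0.341], [0.99, -0.13, 0.048], [-0.0, -0.344, -0.939]]
ft_force: [-3.4, 0.8, 5.5]
grip_width: 0.0047
```

```bash
python3 - <<'E'
from h import *
p,R=tab_tcp([.5368,.001,.004],-8,0)
delta(p,R)
E
```

```text
t 13.75 pos [ 0.618  -0.0102  0.0551] d [-0.003  0.007 -0.01 ] rot [-0.01   0.002  0.006] q [-11.4  46.7  60.3  -1.2  93.   -3.3] w 0.0047 f [-3.4  0.8  5.5]
```

>>> send_rows --pt "0 -0.02 -0.05 0 0 0 0" --pt "0 -0.05 -0.14 0 0 0 0" --pt "0 -0.1 -0.28 0.1 0 0 0" --pt "0 -0.17 -0.47 0.25 0 0 0" --pt "0 -0.24 -0.66 0.4 0 0 0"

```text
time_s: 14.38
position: [0.6184, -0.0103, 0.0904]
tool_rot: [[0.138, 0.909, -0.393], [0.99, -0.127, 0.055], [0.0, -0.396, -0.918]]
ft_force: [-0.6, -0.7, -3.6]
grip_width: 0.0049
```

```bash
python3 - <<'E'
from h import *
p,R=tab_tcp([.5368,.001,.20],-8,-5)
delta(p,R)
im,d=vision.get_image("wrist");cv2.imwrite("pics/w7.png",im[:,:,::-1])
im,d=vision.get_image("scene");cv2.imwrite("pics/s7.png",cv2.resize(im[90:250,150:380,::-1],None,fx=3,fy=3))
E
```

```text
t 14.38 pos [ 0.6184 -0.0103  0.0904] d [-0.003 -1.14  -2.855] rot [0.213 0.003 0.006] q [-11.3  46.4  55.7  -1.4 101.3  -3.4] w 0.0049 f [-0.6 -0.7 -3.6]
```

View pics/w7.png

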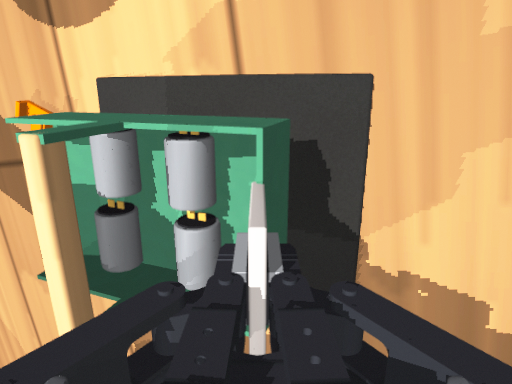

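View pics/s7.png

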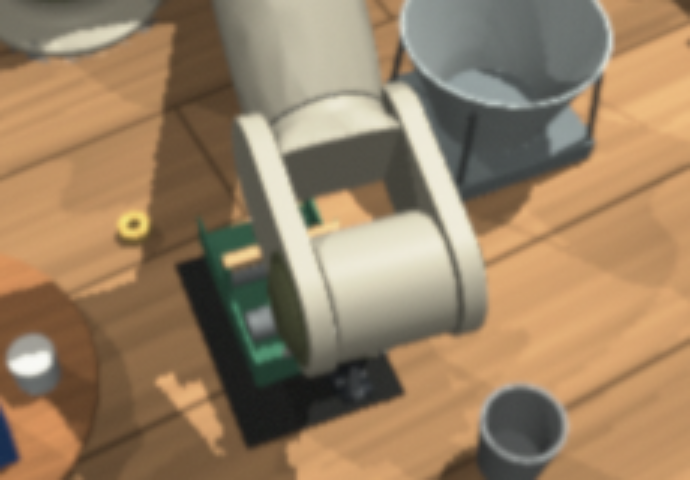

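The tray is held firmly with all four caps in. I'll lift it further.

>>> send_rows --pt "0 -0.12 -0.3 0.05 0 0 0" --pt "0 -0.32 -0.8 0.1 0 0 0" --pt "0 -0.56 -1.4 0.15 0 0 0" --pt "0 -0.8 -2.0 0.2 0 0 0" --pt "0 -1.0 -2.5 0.2 0 0 0"

```text
time_s: 15.1
position: [0.6218, -0.0108, 0.2254]
tool_rot: [[0.138, 0.898, -0.417], [0.99, -0.125, 0.058], [0.0, -0.421, -0.907]]
ft_force: [0.0, 0.1, -4.4]
grip_width: 0.0045
```

```bash
python3 - <<'E'
from h import *
p,R=tab_tcp([.5368,.001,.20],-8,-5)
delta(p,R)
c=np.array([np.cos(np.radians(8)),-np.sin(np.radians(8))])
for tip,lz in((-5,.215),(0,.21)):
  p,R=tcp_for_lip(np.r_[np.array([.425,.316])+c*.03,lz],-8,tip)
  print(p,ik6(p,R));delta(p,R)
E
```

```text
t 15.1 pos [ 0.6218 -0.0108  0.2254] d [-0.003 -0.143 -0.346] rot [0.021 0.002 0.006] q [-11.3  42.2  42.3  -1.6 120.3  -3.9] w 0.0045 f [ 0.   0.1 -4.4]
[0.62090052 0.28846798 0.23993796] [ 11.9  49.2  25.9  10.6 128.2]
t 15.1 pos [ 0.6218 -0.0108  0.2254] d [ 5.925 -0.891  0.092] rot [0.021 0.002 0.006] q [-11.3  42.2  42.3  -1.6 120.3  -3.9] w 0.0045 f [ 0.   0.1 -4.4]
[0.61811578 0.28885935 0.24947004] [ 12.5  46.   29.8   8.2 122.8]
t 15.1 pos [ 0.6218 -0.0108  0.2254] d [ 5.925 -1.022 -0.057] rot [-0.604  0.002  0.006] q [-11.3  42.2  42.3  -1.6 120.3  -3.9] w 0.0045 f [ 0.   0.1 -4.4]
```

>>> send_rows --pt "0.12 -0.05 -0.05 0 0 0 0" --pt "0.36 -0.13 -0.1 0 0 0 0" --pt "0.7 -0.2 -0.1 0 0 0 0" --pt "1.15 -0.26 -0.1 0 0 0 0" --pt "1.65 -0.34 -0.1 0 0 0 0"

```text
time_s: 15.72
position: [0.6198, 0.0748, 0.2357]
tool_rot: [[0.138, 0.898, -0.418], [0.99, -0.125, 0.058], [0.0, -0.422, -0.907]]
ft_force: [0.6, -0.4, -3.8]
grip_width: 0.0045
```

>>> send_rows --pt "0.5 -0.07 0.02 0 0 0 0" --pt "1.0 -0.13 0.05 0 0 0 0" --pt "1.5 -0.2 0.08 0 0 0 0" --pt "2.0 -0.26 0.1 0 0 0 0" --pt "2.5 -0.33 0.12 0 0 0 0"

```text
time_s: 16.35
position: [0.6194, 0.2013, 0.2372]
tool_rot: [[0.137, 0.898, -0.418], [0.991, -0.125, 0.058], [-0.0, -0.422, -0.906]]
ft_force: [0.3, -0.1, -2.8]
grip_width: 0.0047
```

```bash
python3 - <<'E'
from h import *
c=np.array([np.cos(np.radians(8)),-np.sin(np.radians(8))])
for tip,lz in((-5,.215),):
  p,R=tcp_for_lip(np.r_[np.array([.425,.316])+c*.03,lz],-8,tip)
  delta(p,R)
E
```

```text
t 16.35 pos [0.6194 0.2013 0.2372] d [ 1.731 -0.214  0.039] rot [0.01  0.008 0.011] q [  5.4  44.7  35.3   6.7 124.1  15.8] w 0.0047 f [ 0.3 -0.1 -2.8]
```

>>> send_rows --pt "0.45 -0.06 0.01 0 0 0 0" --pt "0.85 -0.11 0.02 0 0 0 0" --pt "1.2 -0.15 0.03 0 0 0 0" --pt "1.45 -0.19 0.04 0 0 0 0" --pt "1.6 -0.2 0.04 0 0 0 0"

```text
time_s: 16.98
position: [0.6212, 0.2803, 0.24]
tool_rot: [[0.138, 0.898, -0.417], [0.99, -0.125, 0.058], [-0.0, -0.421, -0.907]]
ft_force: [0.5, -0.6, -4.2]
grip_width: 0.0043
```

>>> send_rows --pt "0 0 0 0 0 0 0" --pt "0 0 0 0 0 0 0"

```text
time_s: 17.23
position: [0.6214, 0.279, 0.2401]
tool_rot: [[0.139, 0.898, -0.417], [0.99, -0.126, 0.058], [-0.0, -0.421, -0.907]]
ft_force: [0.2, -0.1, -3.4]
grip_width: 0.0049
```

```bash
python3 - <<'E'
from h import *
c=np.array([np.cos(np.radians(8)),-np.sin(np.radians(8))])
for tip,lz,o in((-5,.215,.03),(0,.205,.03),(10,.19,.03),(20,.18,.03),(30,.175,.03),(40,.17,.028),(50,.168,.025),(60,.168,.02),(70,.168,.02)):
  p,R=tcp_for_lip(np.r_[np.array([.425,.316])+c*o,lz],-8,tip)
  print(tip);delta(p,R)
im,d=vision.get_image("top");cv2.imwrite("pics/t8.png",im[:,:,::-1])
im,d=vision.get_image("wrist");cv2.imwrite("pics/w8.png",im[:,:,::-1])
E
```

```text
-5
t 17.23 pos [0.6214 0.279  0.2401] d [ 0.186 -0.031  0.018] rot [0.017 0.001 0.   ] q [ 11.2  48.3  27.6  10.  127.4  23.7] w 0.0049 f [ 0.2 -0.1 -3.4]
0
t 17.23 pos [0.6214 0.279  0.2401] d [ 0.186 -0.12  -0.041] rot [-0.608  0.001  0.   ] q [ 11.2  48.3  27.6  10.  127.4  23.7] w 0.0049 f [ 0.2 -0.1 -3.4]
10
t 17.23 pos [0.6214 0.279  0.2401] d [ 0.186 -0.4   -0.199] rot [-1.858e+00  1.000e-03  1.000e-03] q [ 11.2  48.3  27.6  10.  127.4  23.7] w 0.0049 f [ 0.2 -0.1 -3.4]
20
t 17.23 pos [0.6214 0.279  0.2401] d [ 0.186 -0.79  -0.37 ] rot [-3.108e+00  1.000e-03  1.000e-03] q [ 11.2  48.3  27.6  10.  127.4  23.7] w 0.0049 f [ 0.2 -0.1 -3.4]
30
t 17.23 pos [0.6214 0.279  0.2401] d [ 0.186 -1.277 -0.545] rot [-4.358e+00  1.000e-03  1.000e-03] q [ 11.2  48.3  27.6  10.  127.4  23.7] w 0.0049 f [ 0.2 -0.1 -3.4]
40
t 17.23 pos [0.6214 0.279  0.2401] d [ 0.186 -1.838 -0.606] rot [-5.608e+00  1.000e-03  1.000e-03] q [ 11.2  48.3  27.6  10.  127.4  23.7] w 0.0049 f [ 0.2 -0.1 -3.4]
50
t 17.23 pos [0.6214 0.279  0.2401] d [ 0.186 -2.463 -0.613] rot [-6.858e+00  1.000e-03  1.000e-03] q [ 11.2  48.3  27.6  10.  127.4  23.7] w 0.0049 f [ 0.2 -0.1 -3.4]
60
t 17.23 pos [0.6214 0.279  0.2401] d [ 0.186 -3.144 -0.536] rot [-8.108e+00  1.000e-03  1.000e-03] q [ 11.2  48.3  27.6  10.  127.4  23.7] w 0.0049 f [ 0.2 -0.1 -3.4]
70
t 17.23 pos [0.6214 0.279  0.2401] d [ 0.186 -3.72  -0.399] rot [-9.358e+00  1.000e-03  1.000e-03] q [ 11.2  48.3  27.6  10.  127.4  23.7] w 0.0049 f [ 0.2 -0.1 -3.4]
```

View pics/t8.png

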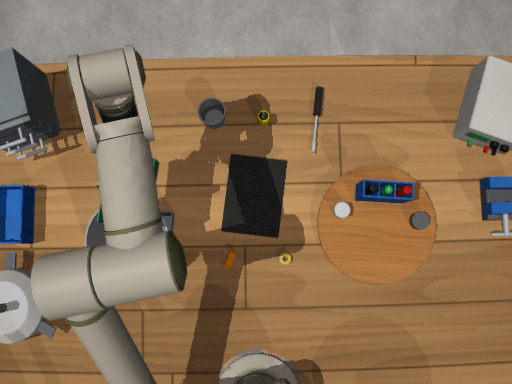

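View pics/w8.png

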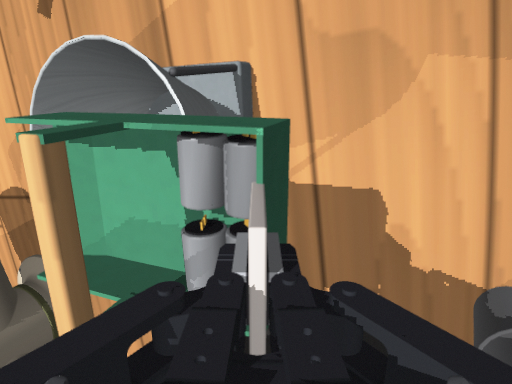

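All four caps rest against the plate end, and the lip is over the hopper. I tip slowly about the lip.

>>> send_rows --pt "0.1 -0.05 0.0 -0.2 0 0 0" --pt "0.18 -0.12 -0.04 -0.6 0 0 0" --pt "0.186 -0.22 -0.1 -1.0 0 0 0" --pt "0.186 -0.31 -0.15 -1.4 0 0 0" --pt "0.186 -0.4 -0.2 -1.86 0 0 0"

```text
time_s: 17.95
position: [0.6083, 0.2909, 0.2581]
tool_rot: [[0.138, 0.976, -0.17], [0.99, -0.136, 0.024], [0.0, -0.171, -0.985]]
ft_force: [0.3, -0.5, -4.1]
grip_width: 0.0046
```

```bash
python3 - <<'E'
from h import *
c=np.array([np.cos(np.radians(8)),-np.sin(np.radians(8))])
for tip,lz,o in((20,.18,.03),(30,.175,.028),(40,.17,.026),(50,.168,.023)):
  p,R=tcp_for_lip(np.r_[np.array([.425,.316])+c*o,lz],-8,tip)
  print(tip);delta(p,R)
im,d=vision.get_image("wrist");cv2.imwrite("pics/w9.png",im[:,:,::-1])
E
```

```text
20
t 17.95 pos [0.6083 0.2909 0.2581] d [-0.013 -0.318 -0.258] rot [-1.226e+00 -1.000e-03  9.000e-03] q [ 14.1  39.   40.3   3.9 109.8  23.1] w 0.0046 f [ 0.3 -0.5 -4.1]
30
t 17.95 pos [0.6083 0.2909 0.2581] d [-0.013 -0.782 -0.546] rot [-2.476e+00 -2.000e-03  9.000e-03] q [ 14.1  39.   40.3   3.9 109.8  23.1] w 0.0046 f [ 0.3 -0.5 -4.1]
40
t 17.95 pos [0.6083 0.2909 0.2581] d [-0.012 -1.307 -0.752] rot [-3.726e+00 -2.000e-03  9.000e-03] q [ 14.1  39.   40.3   3.9 109.8  23.1] w 0.0046 f [ 0.3 -0.5 -4.1]
50
t 17.95 pos [0.6083 0.2909 0.2581] d [-0.011 -1.909 -0.92 ] rot [-4.976e+00 -3.000e-03  9.000e-03] q [ 14.1  39.   40.3   3.9 109.8  23.1] w 0.0046 f [ 0.3 -0.5 -4.1]
```

View pics/w9.png

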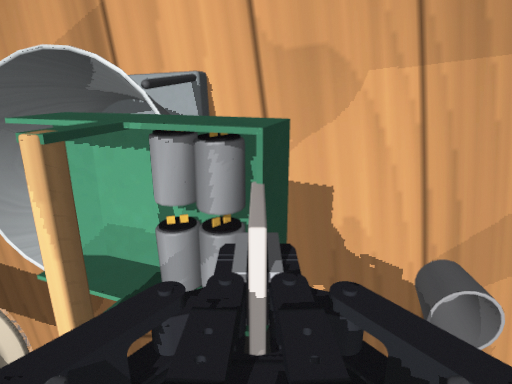

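>>> send_rows --pt "0 -0.03 -0.03 -0.2 0 0 0" --pt "0 -0.08 -0.07 -0.4 0 0 0" --pt "0 -0.13 -0.12 -0.6 0 0 0" --pt "0 -0.17 -0.15 -0.75 0 0 0" --pt "0 -0.2 -0.18 -0.85 0 0 0"

```text
time_s: 18.62
position: [0.6003, 0.2919, 0.2684]
tool_rot: [[0.138, 0.989, -0.055], [0.99, -0.138, 0.008], [0.0, -0.056, -0.998]]
ft_force: [0.4, -0.7, -3.4]
grip_width: 0.0048
```

>>> send_rows --pt "0 0 0 0 0 0 0" --pt "0 0 0 0 0 0 0" --pt "0 0 0 0 0 0 0"

```text
time_s: 19.0
position: [0.6006, 0.2918, 0.2679]
tool_rot: [[0.138, 0.989, -0.056], [0.99, -0.138, 0.008], [-0.0, -0.057, -0.998]]
ft_force: [-0.6, 0.4, -3.2]
grip_width: 0.0048
```

```bash
python3 - <<'E'
from h import *
c=np.array([np.cos(np.radians(8)),-np.sin(np.radians(8))])
for tip,lz,o in((20,.18,.03),(30,.175,.028),(40,.17,.026),(50,.168,.023)):
  p,R=tcp_for_lip(np.r_[np.array([.425,.316])+c*o,lz],-8,tip)
  print(tip);delta(p,R)
im,d=vision.get_image("wrist");cv2.imwrite("pics/w10.png",im[:,:,::-1])
E
```

```text
20
t 19.0 pos [0.6006 0.2918 0.2679] d [-0.009 -0.121 -0.106] rot [-0.401  0.001  0.005] q [ 15.3  34.9  46.    1.3 102.2  23.5] w 0.0048 f [-0.6  0.4 -3.2]
30
t 19.0 pos [0.6006 0.2918 0.2679] d [-0.009 -0.548 -0.445] rot [-1.651e+00  1.000e-03  5.000e-03] q [ 15.3  34.9  46.    1.3 102.2  23.5] w 0.0048 f [-0.6  0.4 -3.2]
40
t 19.0 pos [0.6006 0.2918 0.2679] d [-0.009 -1.047 -0.71 ] rot [-2.901  0.     0.005] q [ 15.3  34.9  46.    1.3 102.2  23.5] w 0.0048 f [-0.6  0.4 -3.2]
50
t 19.0 pos [0.6006 0.2918 0.2679] d [-0.008 -1.625 -0.947] rot [-4.151 -0.     0.005] q [ 15.3  34.9  46.    1.3 102.2  23.5] w 0.0048 f [-0.6  0.4 -3.2]
```

View pics/w10.png

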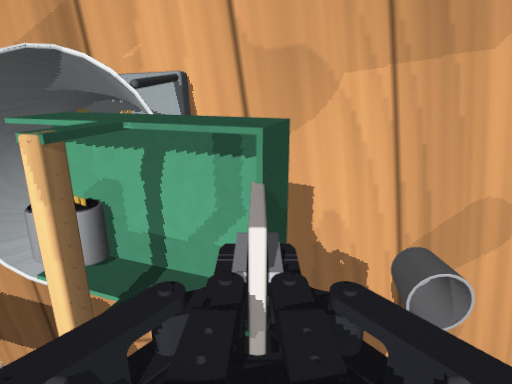

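The caps have rolled to the ramp. Continuing the tip.

>>> send_rows --pt "0 -0.13 -0.12 -0.4 0 0 0" --pt "0 -0.33 -0.28 -1.0 0 0 0" --pt "0 -0.55 -0.44 -1.65 0 0 0" --pt "0 -0.8 -0.58 -2.3 0 0 0" --pt "0 -1.05 -0.71 -2.9 0 0 0"

```text
time_s: 19.68
position: [0.55, 0.2988, 0.307]
tool_rot: [[0.138, 0.93, 0.34], [0.99, -0.13, -0.047], [0.0, 0.344, -0.939]]
ft_force: [-0.3, -0.0, -1.7]
grip_width: 0.0047
```

```bash
python3 - <<'E'
from h import *
c=np.array([np.cos(np.radians(8)),-np.sin(np.radians(8))])
for tip,lz,o in((50,.168,.023),(60,.168,.02),(70,.168,.02)):
  p,R=tcp_for_lip(np.r_[np.array([.425,.316])+c*o,lz],-8,tip)
  print(tip);delta(p,R)
im,d=vision.get_image("wrist");cv2.imwrite("pics/w11.png",im[:,:,::-1])
E
```

```text
50
t 19.68 pos [0.55   0.2988 0.307 ] d [-0.007 -0.425 -0.428] rot [-1.231 -0.005  0.005] q [ 21.8  20.6  66.3 -10.1  75.6  30.7] w 0.0047 f [-0.3 -0.  -1.7]
60
t 19.68 pos [0.55   0.2988 0.307 ] d [-0.007 -0.923 -0.841] rot [-2.481 -0.005  0.004] q [ 21.8  20.6  66.3 -10.1  75.6  30.7] w 0.0047 f [-0.3 -0.  -1.7]
70
t 19.68 pos [0.55   0.2988 0.307 ] d [-0.006 -1.427 -1.152] rot [-3.731 -0.006  0.004] q [ 21.8  20.6  66.3 -10.1  75.6  30.7] w 0.0047 f [-0.3 -0.  -1.7]
```

View pics/w11.png

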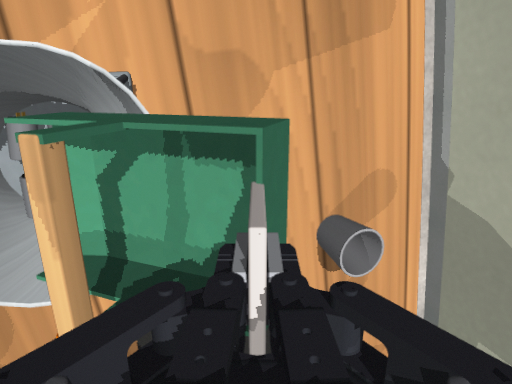

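>>> send_rows --pt "0 -0.2 -0.2 -0.6 0 0 0" --pt "0 -0.43 -0.43 -1.23 0 0 0" --pt "0 -0.68 -0.64 -1.85 0 0 0" --pt "0 -0.92 -0.84 -2.48 0 0 0" --pt "0 -0.92 -0.84 -2.48 0 0 0"

```text
time_s: 20.35
position: [0.4922, 0.3071, 0.3302]
tool_rot: [[0.137, 0.762, 0.633], [0.991, -0.105, -0.088], [-0.0, 0.639, -0.769]]
ft_force: [0.2, 0.4, -2.2]
grip_width: 0.0045
```

>>> send_rows --pt "0 0 0 0 0 0 0" --pt "0 0 0 0 0 0 0"

```text
time_s: 20.6
position: [0.4944, 0.3065, 0.3302]
tool_rot: [[0.14, 0.761, 0.633], [0.99, -0.107, -0.089], [-0.0, 0.639, -0.769]]
ft_force: [0.8, -0.1, -2.5]
grip_width: 0.0049
```

```bash
python3 - <<'E'
from h import *
c=np.array([np.cos(np.radians(8)),-np.sin(np.radians(8))])
for tip,lz,o in((60,.168,.02),(30,.18,.03),(0,.205,.03)):
  p,R=tcp_for_lip(np.r_[np.array([.425,.316])+c*o,lz],-8,tip)
  print(tip);delta(p,R)
for n in ("wrist","top","scene"):
    im,d=vision.get_image(n);cv2.imwrite(f"pics/{n}12.png",im[:,:,::-1])
E
```

```text
60
t 20.6 pos [0.4944 0.3065 0.3302] d [-0.005 -0.021 -0.029] rot [-0.025  0.002 -0.001] q [ 30.3  11.8  82.3 -28.5  56.3  48. ] w 0.0049 f [ 0.8 -0.1 -2.5]
30
t 20.6 pos [0.4944 0.3065 0.3302] d [-0.005  0.85   1.578] rot [ 3.725e+00  2.000e-03 -2.000e-03] q [ 30.3  11.8  82.3 -28.5  56.3  48. ] w 0.0049 f [ 0.8 -0.1 -2.5]
0
t 20.6 pos [0.4944 0.3065 0.3302] d [-0.004  0.825  2.916] rot [ 7.475e+00  1.000e-03 -2.000e-03] q [ 30.3  11.8  82.3 -28.5  56.3  48. ] w 0.0049 f [ 0.8 -0.1 -2.5]
```

View pics/wrist12.png

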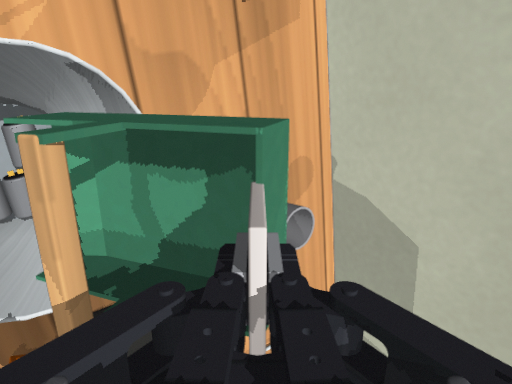

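View pics/scene12.png

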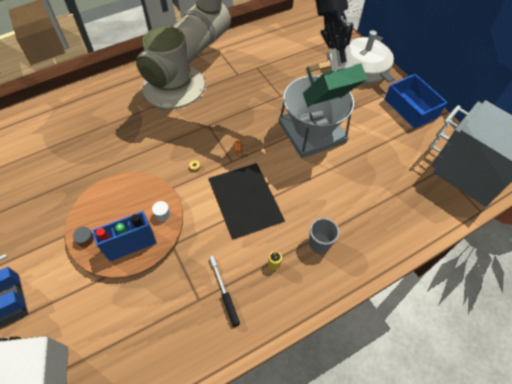

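Weight is about 2.2 N, so the tray is empty, and caps show in the hopper. Untipping.

>>> send_rows --pt "0 0.1 0.1 0.5 0 0 0" --pt "0 0.32 0.5 1.5 0 0 0" --pt "0 0.55 0.85 2.4 0 0 0" --pt "0 0.72 1.2 3.2 0 0 0" --pt "0 0.85 1.58 4.0 0 0 0"

```text
time_s: 21.38
position: [0.5771, 0.295, 0.297]
tool_rot: [[0.138, 0.982, 0.132], [0.99, -0.137, -0.018], [0.001, 0.133, -0.991]]
ft_force: [-0.5, -0.1, -2.3]
grip_width: 0.0041
```

```bash
python3 - <<'E'
from h import *
c=np.array([np.cos(np.radians(8)),-np.sin(np.radians(8))])
for tip,lz,o in((10,.20,.03),(0,.215,.03),):
  p,R=tcp_for_lip(np.r_[np.array([.425,.316])+c*o,lz],-8,tip)
  print(tip);delta(p,R)
p,R=tab_tcp([.5368,.001,.20],-8,0);delta(p,R)
E
```

```text
10
t 21.38 pos [0.5771 0.295  0.297 ] d [-0.008  0.558  0.67 ] rot [ 2.214 -0.005  0.007] q [18.  27.4 54.8 -3.3 90.9 25.7] w 0.0041 f [-0.5 -0.1 -2.3]
0
t 21.38 pos [0.5771 0.295  0.297 ] d [-0.008  0.709  0.953] rot [ 3.464 -0.004  0.007] q [18.  27.4 54.8 -3.3 90.9 25.7] w 0.0041 f [-0.5 -0.1 -2.3]
t 21.38 pos [0.5771 0.295  0.297 ] d [-5.936  1.53   1.12 ] rot [ 3.464 -0.004  0.007] q [18.  27.4 54.8 -3.3 90.9 25.7] w 0.0041 f [-0.5 -0.1 -2.3]
```

Two legs: first level the tray above the hopper, then travel back.

>>> send_rows --pt "0 0.15 0.15 0.7 0 0 0" --pt "0 0.35 0.38 1.5 0 0 0" --pt "0 0.52 0.6 2.2 0 0 0" --pt "-0.2 0.64 0.78 2.85 0 0 0" --pt "-0.6 0.75 0.92 3.46 0 0 0"

```text
time_s: 22.0
position: [0.6156, 0.2594, 0.2553]
tool_rot: [[0.138, 0.931, -0.339], [0.99, -0.129, 0.047], [0.0, -0.342, -0.94]]
ft_force: [-0.8, -0.3, -2.3]
grip_width: 0.0051
```

```bash
python3 - <<'E'
from h import *
p,R=tab_tcp([.5368,.001,.19],-8,0);delta(p,R)
E
```

```text
t 22.0 pos [0.6156 0.2594 0.2553] d [-5.338  0.847 -0.014] rot [0.005 0.002 0.011] q [ 10.3  43.7  33.3   7.3 121.9  21. ] w 0.0051 f [-0.8 -0.3 -2.3]
```

>>> send_rows --pt "-0.6 0.1 0 0 0 0 0" --pt "-1.3 0.2 0 0 0 0 0" --pt "-2.1 0.33 0 0 0 0 0" --pt "-2.9 0.46 0 0 0 0 0" --pt "-3.7 0.59 0 0 0 0 0"

```text
time_s: 22.62
position: [0.6172, 0.0709, 0.2461]
tool_rot: [[0.138, 0.932, -0.336], [0.99, -0.13, 0.047], [0.0, -0.339, -0.941]]
ft_force: [0.2, 0.1, -2.4]
grip_width: 0.0049
```

>>> send_rows --pt "-0.6 0.1 0 0 0 0 0" --pt "-1.0 0.16 0 0 0 0 0" --pt "-1.35 0.21 0 0 0 0 0" --pt "-1.35 0.21 0 0 0 0 0" --pt "-1.35 0.21 0 0 0 0 0"

```text
time_s: 23.25
position: [0.6172, 0.0052, 0.2428]
tool_rot: [[0.137, 0.932, -0.337], [0.991, -0.129, 0.047], [0.0, -0.34, -0.94]]
ft_force: [0.3, 0.7, -2.8]
grip_width: 0.0048
```

```bash
python3 - <<'E'
from h import *
for z in(.19,.024,.006):
  p,R=tab_tcp([.5388,.001,z],-8,0);delta(p,R)
im,d=vision.get_image("wrist");cv2.imwrite("pics/w13.png",im[:,:,::-1])
E
```

```text
t 23.25 pos [0.6172 0.0052 0.2428] d [-0.301  0.111 -0.011] rot [0.024 0.002 0.013] q [-10.2  38.5  45.5  -0.8 115.9  -2.5] w 0.0048 f [ 0.3  0.7 -2.8]
t 23.25 pos [0.6172 0.0052 0.2428] d [-0.302  1.24   3.111] rot [0.024 0.002 0.013] q [-10.2  38.5  45.5  -0.8 115.9  -2.5] w 0.0048 f [ 0.3  0.7 -2.8]
t 23.25 pos [0.6172 0.0052 0.2428] d [-0.302  1.362  3.45 ] rot [0.024 0.002 0.013] q [-10.2  38.5  45.5  -0.8 115.9  -2.5] w 0.0048 f [ 0.3  0.7 -2.8]
```

View pics/w13.png

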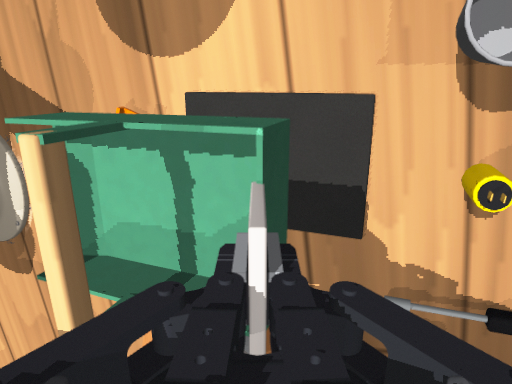

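>>> send_rows --pt "-0.15 0.15 0.2 0.02 0 0.01 0" --pt "-0.3 0.35 0.65 0.02 0 0.01 0" --pt "-0.3 0.6 1.3 0.02 0 0.01 0" --pt "-0.3 0.85 2.0 0.02 0 0.01 0" --pt "-0.3 1.1 2.65 0.02 0 0.01 0"

```text
time_s: 23.92
position: [0.6213, -0.0115, 0.0974]
tool_rot: [[0.139, 0.93, -0.34], [0.99, -0.131, 0.047], [-0.0, -0.344, -0.939]]
ft_force: [0.0, -0.4, -2.8]
grip_width: 0.0049
```

>>> send_rows --pt "0 0.08 0.22 0 0 0 0" --pt "0 0.12 0.35 0 0 0 0" --pt "0 0.13 0.37 0 0 0 0" --pt "0 0.13 0.37 0 0 0 0"

```text
time_s: 24.42
position: [0.6219, -0.0115, 0.0808]
tool_rot: [[0.14, 0.931, -0.338], [0.99, -0.131, 0.047], [-0.001, -0.341, -0.94]]
ft_force: [0.5, -1.1, -2.4]
grip_width: 0.0051
```

```bash
python3 - <<'E'
from h import *
for z in(.008,.004):
  p,R=tab_tcp([.5388,.001,z],-8,0);delta(p,R)
im,d=vision.get_image("wrist");cv2.imwrite("pics/w14.png",im[:,:,::-1])
E
```

```text
t 24.43 pos [ 0.6219 -0.0115  0.0808] d [0.017 0.118 0.412] rot [ 0.015  0.003 -0.004] q [-11.4  45.5  58.3  -1.2  96.1  -3.3] w 0.0051 f [ 0.5 -1.1 -2.4]
t 24.43 pos [ 0.6219 -0.0115  0.0808] d [0.017 0.145 0.487] rot [ 0.015  0.003 -0.004] q [-11.4  45.5  58.3  -1.2  96.1  -3.3] w 0.0051 f [ 0.5 -1.1 -2.4]
```

View pics/w14.png

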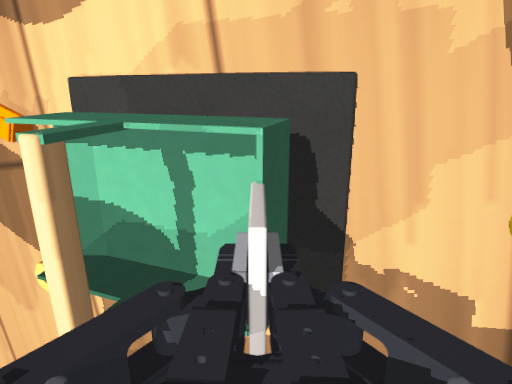

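>>> send_rows --pt "0.01 0.03 0.12 0.01 0 0 0" --pt "0.01 0.08 0.26 0.01 0 0 0" --pt "0.01 0.11 0.37 0.01 0 0 0" --pt "0.01 0.125 0.43 0.01 0 0 0" --pt "0.01 0.13 0.45 0.01 0 0 0"

```text
time_s: 25.1
position: [0.6199, -0.0107, 0.0563]
tool_rot: [[0.14, 0.93, -0.341], [0.99, -0.131, 0.048], [-0.0, -0.344, -0.939]]
ft_force: [-0.5, -0.0, -2.6]
grip_width: 0.005
```

>>> send_rows --pt "0 0.005 0.01 0 0 0 0" --pt "0 0.01 0.03 0 0 0 0" --pt "0 0.01 0.03 0 0 0 0"

```text
time_s: 25.48
position: [0.62, -0.0108, 0.0552]
tool_rot: [[0.14, 0.93, -0.34], [0.99, -0.131, 0.047], [-0.0, -0.343, -0.939]]
ft_force: [-0.0, 0.1, -1.0]
grip_width: 0.0046
```

```bash
python3 - <<'E'
from h import *
for z in(.004,):
  p,R=tab_tcp([.5388,.001,z],-8,0);delta(p,R)
E
```

```text
t 25.48 pos [ 0.62   -0.0108  0.0552] d [ 0.007  0.006 -0.009] rot [-0.003  0.002 -0.004] q [-11.4  46.9  59.9  -1.2  93.2  -3.2] w 0.0046 f [-0.   0.1 -1. ]
```

Contact is starting, so 1 mm more and then release.

>>> send_rows --pt "0 0.004 0.01 0 0 0 0" --pt "0 0.006 0.018 0 0 0 0" --pt "0 0.006 0.018 0 0 0 0"

```text
time_s: 25.85
position: [0.6201, -0.0108, 0.0551]
tool_rot: [[0.14, 0.93, -0.34], [0.99, -0.131, 0.047], [-0.001, -0.343, -0.939]]
ft_force: [0.2, -0.4, 6.2]
grip_width: 0.0045
```

>>> send_rows --pt "0 0 0 0 0 0 8" --pt "0 0 0 0 0 0 15" --pt "0 0 0 0 0 0 30" --pt "0 0 0 0 0 0 40" --pt "0 0 0 0 0 0 40" --grip_force 40

```text
time_s: 26.48
position: [0.6198, -0.0107, 0.0539]
tool_rot: [[0.14, 0.93, -0.341], [0.99, -0.131, 0.048], [-0.0, -0.344, -0.939]]
ft_force: [0.4, -0.3, -0.5]
grip_width: 0.0402
```

>>> send_rows --pt "0 0 -0.3 0 0 0 40" --pt "0 0 -0.9 0 0 0 40" --pt "0 0 -1.7 0 0 0 40" --pt "0 0 -2.6 0 0 0 40" --pt "0 0 -3.4 0 0 0 40"

```text
time_s: 27.1
position: [0.678, -0.0188, 0.2153]
tool_rot: [[0.14, 0.93, -0.34], [0.99, -0.131, 0.047], [-0.0, -0.343, -0.939]]
ft_force: [-0.6, -0.6, -0.4]
grip_width: 0.0399
```

```bash
python3 - <<'E'
from h import *
delta([0.5,-0.15,.3],tool_R(-8))
im,d=vision.get_image("wrist");cv2.imwrite("pics/w15.png",im[:,:,::-1])
E
```

```text
t 27.1 pos [ 0.678  -0.0188  0.2153] d [-3.096 -3.549 -0.505] rot [-2.51   0.003 -0.004] q [-11.1  47.1  32.6  -1.3 120.4  -3.6] w 0.0399 f [-0.6 -0.6 -0.4]
```

View pics/w15.png

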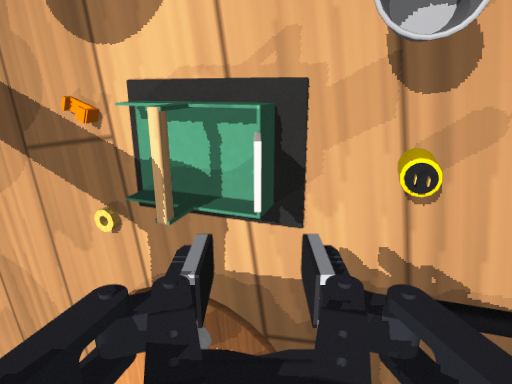

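The tray is empty and on the mat. I clear the arm and check from above.

>>> send_rows --pt "0 -0.5 -0.6 -0.5 0 0 40" --pt "-0.6 -1.2 -0.9 -1.1 0 0 40" --pt "-1.5 -2.0 -0.9 -1.8 0 0 40" --pt "-2.4 -2.8 -0.8 -2.5 0 0 40" --pt "-3.3 -3.5 -0.7 -2.5 0 0 40"

```text
time_s: 27.78
position: [0.5013, -0.1612, 0.3078]
tool_rot: [[0.139, 0.99, -0.0], [0.99, -0.139, -0.001], [-0.001, 0.0, -1.0]]
ft_force: [0.6, -1.1, 0.7]
grip_width: 0.0403
```

>>> send_rows --pt "-0.8 -0.5 0 0 0 0 40" --pt "-1.7 -1.0 0 0 0 0 40" --pt "-2.6 -1.5 0 0 0 0 40" --pt "-3.4 -1.8 0 0 0 0 40" --pt "-3.4 -1.8 0 0 0 0 40"

```text
time_s: 28.4
position: [0.3897, -0.3185, 0.3066]
tool_rot: [[0.143, 0.99, -0.003], [0.99, -0.143, -0.0], [-0.0, -0.003, -1.0]]
ft_force: [0.6, 0.3, 0.7]
grip_width: 0.0399
```

```bash
python3 - <<'E'
from h import *
im,d=vision.get_image("top");cv2.imwrite("pics/t16.png",cv2.resize(im[:,:,::-1],None,fx=1.5,fy=1.5));print(status.observe()["position"])
for l in ["tray","tray_bar","tray_tab","mat","cap0_center","good_capacitor","cup","fan_clip","nut_driver","bushing"]:
    for q in vision.masks_of("top",l)[:4 if l[:3]=="cap" else 1]:
        P=world("top",d,mask=q["pixels"]);z=P[:,2]
        print(l,round(q["p"],2),np.round(q["extent"]),len(P),"med",np.round(np.median(P,0),3),"z",np.round(np.percentile(z,[5,50,95]),3),[np.round(x,1) for x in rect(P)])
im,d=vision.get_image("scene");cv2.imwrite("pics/s16.png",cv2.resize(im[60:260,170:370,::-1],None,fx=3,fy=3))
E
```

```text
[ 0.39044983 -0.31728118  0.30675847]
tray 0.78 [228. 154. 279. 230.] 2784 med [0.541 0.001 0.011] z [0.005 0.011 0.096] [array([555.9,   0.6]), array([118.9, 202.7]), np.float64(81.7)]
tray_bar 0.61 [235. 192. 271. 199.] 187 med [ 0.538 -0.004  0.096] z [0.091 0.096 0.1  ] [array([538.7,   1.1]), array([104.7,  12.1]), np.float64(82.6)]
tray_tab 0.61 [248. 156. 267. 169.] 278 med [ 0.626 -0.008  0.077] z [0.048 0.077 0.098] [array([627.4,  -7.1]), array([68.3, 40.2]), np.float64(61.1)]
mat 0.79 [221. 152. 286. 235.] 1648 med [ 0.535 -0.028  0.004] z [0.    0.004 0.009] [array([545.8,  -0. ]), array([163., 220.]), np.float64(83.1)]
cap0_center 0.54 [137. 230. 155. 246.] 186 med [0.429 0.284 0.056] z [0.035 0.056 0.062] [array([429.9, 290.8]), array([52. , 27.2]), np.float64(89.2)]
good_capacitor 0.71 [257. 108. 273. 126.] 182 med [ 0.753 -0.029  0.051] z [0.001 0.051 0.057] [array([764.7, -26.6]), array([50.5, 34. ]), np.float64(14.4)]
cup 0.73 [196. 100. 224. 132.] 714 med [0.778 0.115 0.035] z [0.001 0.035 0.081] [array([773. , 116.4]), array([91.5, 82.4]), np.float64(15.6)]
nut_driver 0.7 [311.  88. 327. 152.] 312 med [ 0.787 -0.182  0.018] z [0.01  0.018 0.023] [array([ 757.3, -180.2]), array([ 20.2, 187.1]), np.float64(82.9)]
bushing 0.64 [122. 232. 138. 238.] 139 med [0.438 0.335 0.056] z [0.049 0.056 0.061] [array([439.7, 336. ]), array([42.6, 24.2]), np.float64(89.0)]
```

View pics/t16.png

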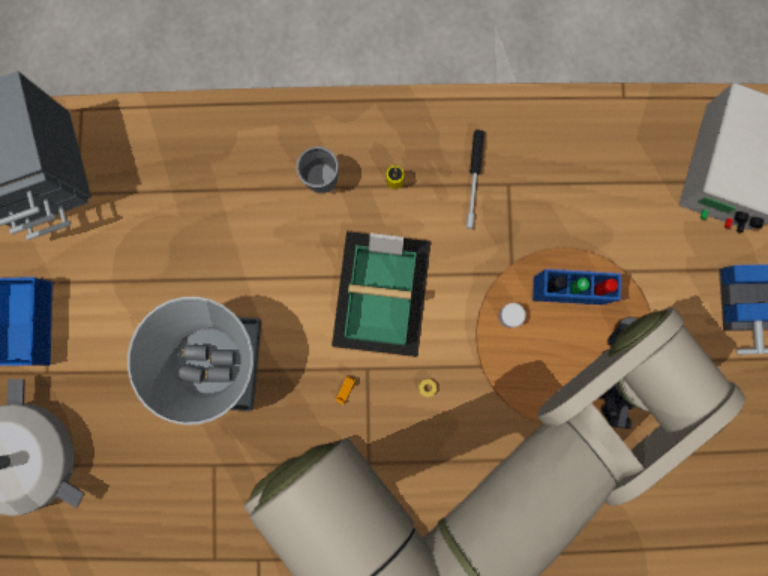

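View pics/s16.png

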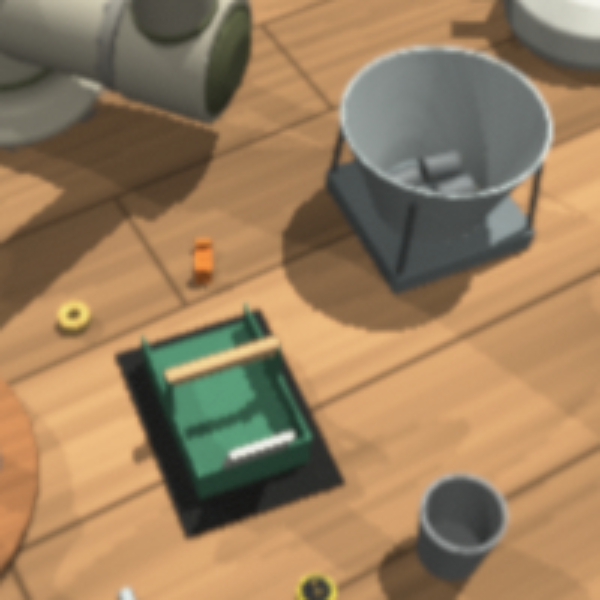

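Four caps lie in the hopper, at about (207,362) in the enlarged top view. The empty tray is flat on the mat at (385,295), and the other objects look unmoved. Handing in.

```bash
python3 -c "
from rig import env
print(env.close_job())"
```

```text
the job is handed in; nothing more can be done
None
```

The job is done and handed in at about 29 s. I lifted the tray off the turntable by its cross bar, set it on the mat with all four capacitors in it, and let go. I then took it by the white plate, poured over the hopper, put the tray back down on the mat and moved the arm clear.

**Last checks:**
- **Capacitors:** the final top and scene pictures show all four in the hopper and none in the tray.
- **Tray:** it lies flat and empty on the mat. The bar's top measured 0.096 m, as expected, and the tray's centre is about 7 mm from the mat's centre.
- **Other objects:** the good capacitor, cup and nut driver measured within a few mm of where they started.
- **Forces:** no reading at the end of a move was above about 8 N.

**Disagreements:** in the last picture the network reported a capacitor in the hopper as the bushing and did not report the fan clip at all. I therefore checked those two only by eye; both look unmoved. The fitted outlines of the plate, cup and good capacitor were also somewhat loose in that picture, though their median positions agreed with the start.

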